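Load the junction-box test station with a hook tool

TASK

Catch the hidden eye of the test tray under the blue ledge with the orange hook tool, draw the tray fully out, and lay one junction box upright and fully down in a pocket of its own for every box on the bench. Then push the tray fully home again (its eye goes back under the ledge, so use the hook tool here too), and only after that slide the red test-time grip until it is level with the green pointer. Finish with the hook tool lying flat on its black rubber mat, lengthwise, nothing overhanging, and leave the other things on the bench undisturbed.

Things in the scene. Friction and masses are not known exactly. Their poses are not given: they have to be found in the camera images.
- station: fixed grey test station, 350 wide (y), 160 deep, 235 mm high. Origin on the bench, middle of its front plane (the closed tray's front face). x points INTO it, y across, z up. A blue ledge juts 85 mm out in front (to x = -85 mm) over the full width, underside 130, top 145 mm above the bench, open below; its yellow stripe lies straight above the eye (y = 0).
- tray (a joint): how far the tray is drawn out, m: 0 closed (against a stop), 0.22 fully out (stop); it slides to the station's -x and stays where left; about 2.5 N of friction. Starts at 0 to 0.015.
- eye (a point): middle of the opening of the tray's pull eye: a level D-loop of 8 mm round bar at mid front of the tray, bar centre 75 mm above the bench. Opening 52 mm (y) by 41 mm (x), entered from above; the tray's front face is 22 mm off on the +x side, the cross bar's centre 23 mm on the -x side. Closed, it is 22 mm in front of the station's front plane, 63 mm inside the ledge's edge. Axes as the station's.
- tray_ref (a point): middle of the tray's pocketed floor, 51 mm above the bench. Axes as the station's. The aluminium tray is 300 mm wide (y), 125 mm deep (x); its front panel is 8 mm thick and reaches 90 mm above the bench. Fully out, this point is 74 mm clear of the ledge's edge.
- nest0 (a point): pocket 0 of the tray: centre of its floor. Pocket 105 mm along the tray's x by 50 mm along y, open above, ribs 10 mm high and 20 mm wide between pockets; the four lie in a row 70 mm apart along y. Axes as tray_ref.
- nest1 (a point): pocket 1 of the tray: centre of its floor. Pocket 105 mm along the tray's x by 50 mm along y, open above, ribs 10 mm high and 20 mm wide between pockets; the four lie in a row 70 mm apart along y. Axes as tray_ref.
- nest2 (a point): pocket 2 of the tray: centre of its floor. Pocket 105 mm along the tray's x by 50 mm along y, open above, ribs 10 mm high and 20 mm wide between pockets; the four lie in a row 70 mm apart along y. Axes as tray_ref.
- nest3 (a point): pocket 3 of the tray: centre of its floor. Pocket 105 mm along the tray's x by 50 mm along y, open above, ribs 10 mm high and 20 mm wide between pockets; the four lie in a row 70 mm apart along y. Axes as tray_ref.
- hook: hook tool, 0.2 kg: orange handle block 100 x 26 x 30 mm (x, y, z) with a steel rod (dia. 8) on along +x, axis 25 mm above the underside, to x = 150 mm, where it is bent straight down to 2 mm above the underside's level. Origin: centre of the handle's underside, nearly the centre of mass; z up. Lies stably on its flat underside. Overall x from -50 to +154 mm.
- hook_tip (a point): lower end of the hook's bent-down tip, x = 150 mm, 6 mm above the level of the underside in the tool's frame (the end is round, 4 mm radius, and reaches 4 mm lower). 15 mm of free height lies between this point and the rod's lower side.
- hook_mid (a point): point in the middle of the hook tool's overall length (x = 52 mm in its frame), at the level of its underside.
- mat: fixed black rubber mat, 270 x 110 x 4 mm (x, y, z), home of the hook tool. Origin: centre of its underside; x along its length.
- jbox0: black junction box, body 60 x 40 x 32 mm, with two 16 mm long round glands (dia. 16, red band) on each 40 mm end, 92 mm long overall, about 0.12 kg. Origin: centre of its underside; x along its length, y across its 40 mm width, z up. The same either way round. Starts upright on the bench; absent in some runs.
- jbox1: black junction box, body 60 x 40 x 32 mm, with two 16 mm long round glands (dia. 16, red band) on each 40 mm end, 92 mm long overall, about 0.12 kg. Origin: centre of its underside; x along its length, y across its 40 mm width, z up. The same either way round. Starts upright on the bench; absent in some runs.
- jbox2: black junction box, body 60 x 40 x 32 mm, with two 16 mm long round glands (dia. 16, red band) on each 40 mm end, 92 mm long overall, about 0.12 kg. Origin: centre of its underside; x along its length, y across its 40 mm width, z up. The same either way round. Starts upright on the bench; absent in some runs.
- jbox3: black junction box, body 60 x 40 x 32 mm, with two 16 mm long round glands (dia. 16, red band) on each 40 mm end, 92 mm long overall, about 0.12 kg. Origin: centre of its underside; x along its length, y across its 40 mm width, z up. The same either way round. Starts upright on the bench; absent in some runs.
- slider_top (a point): centre of the top of the red grip, 28 (x) by 20 (y) by 40 mm high, top 104 mm above the bench. Slides along its y, 120 mm in all, with 1.5 N of friction, and stays where left. Runs on a track (40 mm wide, top 64 mm above the bench) along the middle of a fixed white console, 100 x 210 x 50 mm (x, y, z). Starts near the -y end; has to go to its +y.
- pointer: fixed green pointer, 22 x 8 x 13 mm, on the console's top beside the track (39 mm to the -x side of the track's middle line), marking where the middle of the grip must come along the track. Axes as those of slider_top. Origin: centre of its underside. Its place along the track varies.
- tub: bystander: clear plastic tub of glands, dia. 120, 80 mm high; origin centre of the underside.
- driver: bystander: orange electric screwdriver lying on the bench, 240 mm long, 40 mm thick; origin on the bench near its middle, x along it.
- tape: bystander: roll of yellow tape, dia. 90, 22 mm high; origin centre of the underside.
- bottle: bystander: white bottle with red cap, dia. 52, 140 mm high; origin centre of the underside.
- lids: bystander: flat black lid, 75 x 50 x 12 mm; origin centre of the underside. Not a junction box.
- fuse: bystander: blue plastic block, 70 x 36 x 22 mm; origin centre of the underside. Not a junction box.

How it is judged:
On the way, in this order (a step that is already met when the one before it is completed fails the run):
1. the tray is drawn at least 40 mm with the hook's tip in its eye (value of joint tray above 0.04 m and distance between hook_tip and eye below 0.035 m), for 0.1 s.
2. the tray is fully out (value of joint tray above 0.205 m), for 0.2 s.
3. with the tray still out, every box is seated in a pocket ((horizontal distance between jbox0 and nest0 below 0.013 m or horizontal distance between jbox0 and nest1 below 0.013 m or horizontal distance between jbox0 and nest2 below 0.013 m or horizontal distance between jbox0 and nest3 below 0.013 m) and z of each of jbox0, jbox1, jbox2, jbox3 in the frame of tray_ref below 0.005 m and angle between each of jbox0, jbox1, jbox2, jbox3's own z axis and vertical below 0.12 rad and (horizontal distance between jbox1 and nest0 below 0.013 m or horizontal distance between jbox1 and nest1 below 0.013 m or horizontal distance between jbox1 and nest2 below 0.013 m or horizontal distance between jbox1 and nest3 below 0.013 m) and (horizontal distance between jbox2 and nest0 below 0.013 m or horizontal distance between jbox2 and nest1 below 0.013 m or horizontal distance between jbox2 and nest2 below 0.013 m or horizontal distance between jbox2 and nest3 below 0.013 m) and (horizontal distance between jbox3 and nest0 below 0.013 m or horizontal distance between jbox3 and nest1 below 0.013 m or horizontal distance between jbox3 and nest2 below 0.013 m or horizontal distance between jbox3 and nest3 below 0.013 m) and value of joint tray above 0.15 m), for 0.3 s.
4. the tray is pushed home with the boxes in it (value of joint tray below 0.008 m and (horizontal distance between jbox0 and nest0 below 0.013 m or horizontal distance between jbox0 and nest1 below 0.013 m or horizontal distance between jbox0 and nest2 below 0.013 m or horizontal distance between jbox0 and nest3 below 0.013 m) and z of each of jbox0, jbox1, jbox2, jbox3 in the frame of tray_ref below 0.005 m and angle between each of jbox0, jbox1, jbox2, jbox3's own z axis and vertical below 0.12 rad and (horizontal distance between jbox1 and nest0 below 0.013 m or horizontal distance between jbox1 and nest1 below 0.013 m or horizontal distance between jbox1 and nest2 below 0.013 m or horizontal distance between jbox1 and nest3 below 0.013 m) and (horizontal distance between jbox2 and nest0 below 0.013 m or horizontal distance between jbox2 and nest1 below 0.013 m or horizontal distance between jbox2 and nest2 below 0.013 m or horizontal distance between jbox2 and nest3 below 0.013 m) and (horizontal distance between jbox3 and nest0 below 0.013 m or horizontal distance between jbox3 and nest1 below 0.013 m or horizontal distance between jbox3 and nest2 below 0.013 m or horizontal distance between jbox3 and nest3 below 0.013 m)), for 0.2 s.
5. the red grip is level with the green pointer (y of slider_top in the frame of pointer between -0.006 and 0.006 m), for 0.2 s.
At the end, for the whole second after the job is handed in: Every box upright (0.12 rad) on the floor of a pocket (centre within 13 mm), tray home (within 8 mm), grip's middle within 6 mm of the pointer along the track, hook tool flat at rest on its mat (middle within 55 mm of the mat's centre, lengthwise within 0.4 rad, either way round) (all of step 4 and all of step 5 and horizontal distance between hook_mid and mat below 0.055 m and angle between the x axis of hook and the x axis of mat, either way round below 0.4 rad and angle between hook's own z axis and vertical below 0.1 rad and height (world z) of hook below 0.01 m and linear speed of each of hook, jbox0, jbox1, jbox2, jbox3 below 0.02 m/s); the robot touches nothing.
It fails at once if another thing on the bench is shifted by more than 50 mm (distance of any of tub, driver, tape, bottle, lids, fuse from where it was at the start of the episode above 0.05 m).
Of jbox0, jbox1, jbox2, jbox3 only 2 to 4 are there at a start; the rules pass over those that are not, and their reading is None.
At some moment in a run one of jbox0, jbox1, jbox2, jbox3, hook may be knocked a few centimetres aside while the robot is not near it.
It also fails if it takes over 210 s, if anything falls off the work surface, if the arm or the gripper's body presses on something with over 40 N, if the wrist force passes 120 N, or if a joint passes its speed limit or range.

ROBOT

A 6-joint arm with a two-finger parallel gripper is mounted at the origin on the work surface. World frame = base frame: x ahead of the robot, y to its left, z up, the work surface at z = 0. Lengths are in m, angles in rad, forces in N, time in s.
With the tool pointing down it reaches from about 0.325 to 0.925 m from the base axis. Payload 3.1 kg.
Tool frame: the origin (TCP) lies at the very end of the fingers, on their centre line; the grasp point (between the pads) lies 19 mm behind it; z points along the fingers, y is the line along which they close (so a half turn about z gives the same grasp; the last joint's range is limited). The gripper opens to 85 mm and grips with 20 to 120 N. Pads are 22 mm wide; open, the fingers measure 114 mm over their backs; the gripper's body (76 mm by 85 mm) begins 54 mm behind the grasp point. The pads swing forward as they close: fully open they stand 13 mm farther back than shut.
Start: joints at [1.153, 0.217, 1.613, -0, 1.311, -0.112], TCP at [0.188, 0.596, 0.231] pointing down, gripper open.
Joint ranges: [-2.75, 2.75], [-0.78, 2.1], [0.31, 2.55], [-1.13, 4.27], [0.13, 2.63], [-2.58, 2.58]. Speed limits (rad/s): [2.79, 2.79, 3.14, 3.14, 3.14, 3.14].

INTERFACE

Orientations are given as a unit quaternion [x, y, z, w].
In Python, from workcell import robot gives the robot as it stands. The module is installed in compiled form; this text tells all that it offers.
- The arm moves only by the tool apply_moves, never from a script. Its argument "targets" is a list that holds one entry, the list of rows, each a list of 5 numbers: the finger opening in cm, from 0 to 8.54, then the shift along the tool's x, y, z in cm, then the turn about the tool's z in degrees. In form: [[[hand, dx, dy, dz, twist], ...]]. A call has 1 to 12 rows; each row shifts and turns the commanded pose from where the row before left it, along the tool's axes as they then stand; what a row does not reach is not made up. A row lasts 1/10 s, in which the tool goes at most 50 mm and 8.59 degrees, less where a joint would pass 70% of its speed; a pose out of reach is approached as far as the arm can. A call with a gripper value outside its range is refused whole. The fingers move at their own pace and stop on an object; "grip_force" is the grip in N (left out, the last holds). Time passes only in rows, so rows that do not move let the fingers close. It gives the time, the measured TCP pose, the force, the opening and the grip force at its end, in the units of the state.
- robot.sense(): the state, without advancing time (a new reading comes with each control period).
- robot.read_camera(name): name is "scene" or "top" or "wrist"; returns a dict with "color" (420x560x3 uint8, blue, green, red), "K" (3x3 intrinsics, pixels), "distortion" ([k1, k2, p1, p2, k3] as OpenCV has them; the pictures are not rectified), "rvec" (rotation vector, rad) and "tvec" (3), from world to camera coordinates, as OpenCV has them. Camera axes: x right, y down, z forward; pixel columns grow to the right and rows downward; lengths in m; the calibration is good to about 2 mm. A picture is of the moment at which its call begins. There is no depth.
- robot.sign_off(): hands the job in; it is judged then, once.
The state is a dict: "clock": time; "q": joint angles; "qd": joint speeds; "effort": joint torques, N m; "position": TCP position; "tool_rot": TCP orientation; "force": force on the tool from outside, world axes, zero at the start; "ft_torque": the same for the moment, N m; "opening": finger opening in m; "grasp_force": force on a finger pad.
Only numpy, scipy, OpenCV 4.12 (cv2) and the standard library are available. Lean on these libraries where they do the work, as an engineer would, in place of code of your own. Each camera call takes 0.05 s, during which the arm holds its last target. There are 200 camera calls.

## Working session

There is one attempt and no reset: what is moved stays moved. The work goes in short steps, Python scripts to look and compute and a tool call to move; the robot and the scene stay as the last step left them, time stands still between calls to the robot, and variables do not carry over. Pictures are saved under pics/ and viewed, at most 14 in all, crops included, and the job is handed in when it is done.

Besides the shell and the picture viewer there is one more tool, called after ">>>" as a command line: name --argument value ..., lists and objects as JSON in quotes. apply_moves: Moves the arm, as the interface text tells. Its arguments: {"type":"object","properties":{"targets":{"type":"array","items":{"type":"array","items":{"type":"array","items":{"type":"number"}}}},"grip_force":{"type":"number"}},"required":["targets"]}

```bash
mkdir -p pics; cat > h.py <<'E'
import numpy as np, cv2
from workcell import robot
def cam(n,save=None):
    c=robot.read_camera(n)
    if save: cv2.imwrite('pics/'+save,c['color'])
    return c
def ray(c,px):
    p=cv2.undistortPoints(np.array(px,float).reshape(-1,1,2),np.array(c['K']),np.array(c['distortion'])).reshape(-1,2)
    R=cv2.Rodrigues(np.array(c['rvec'],float))[0]; t=np.array(c['tvec'],float).ravel()
    return -R.T@t, np.c_[p,np.ones(len(p))]@R
def onz(c,px,z):
    o,d=ray(c,px); return o+d*((z-o[2])/d[:,2])[:,None]
def proj(c,P):
    return cv2.projectPoints(np.array(P,float).reshape(-1,1,3),np.array(c['rvec'],float),np.array(c['tvec'],float),np.array(c['K']),np.array(c['distortion']))[0].reshape(-1,2)
E
python3 - <<'E'
from h import *
for n in ('scene','top','wrist'):
    c=cam(n,n+'0.png'); o,_=ray(c,[[280,210]]); print(n,o.round(3))
s=robot.sense(); print(s['clock'],s['position'],s['tool_rot'])
E
```

```text
scene [ 1.089 -0.778  0.996]
top [ 0.334 -0.014  1.438]
wrist [0.107 0.622 0.373]
0.15 [0.18788155 0.59541791 0.23023087] [ 1.52303599e-01  9.88333290e-01 -9.28550526e-04 -2.42420648e-04]
```

View pics/top0.png

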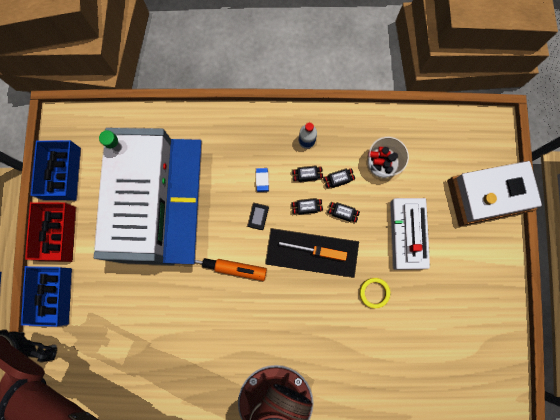

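View pics/scene0.png

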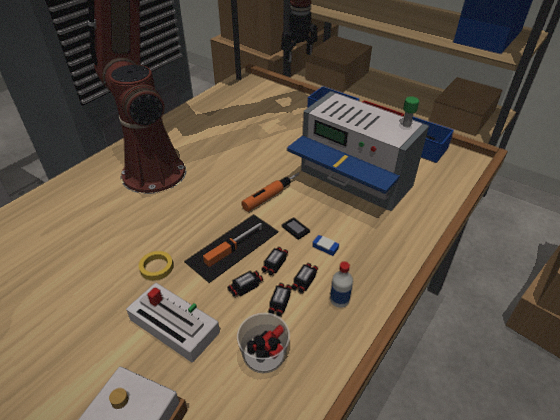

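The top view shows the station at left (ledge edge about column 200, stripe (183,200)). Four boxes are at (307,174), (339,178), (306,207) and (343,212). The hook is on its mat at (312,250), the slider console at (410,235) with red grip (417,248), and the pointer at (398,222).

```bash
python3 - <<'E'
from h import *
c=cam('top'); im=c['color']; hsv=cv2.cvtColor(im,cv2.COLOR_BGR2HSV)
cr=cv2.resize(im[125:305,90:440],None,fx=2.28,fy=2.28,interpolation=cv2.INTER_CUBIC); cv2.imwrite('pics/crop1.png',cr)
def blobs(lo,hi,z,name,amin=12):
    m=cv2.inRange(hsv,np.array(lo),np.array(hi))
    n,l,st,ce=cv2.connectedComponentsWithStats(m)
    for i in range(1,n):
        if st[i,4]>=amin and 90<ce[i,0]<440 and 120<ce[i,1]<310:
            pts=np.argwhere(l==i)[:,::-1].astype(np.float32)
            (cx,cy),(w,h),a=cv2.minAreaRect(pts)
            bp=cv2.boxPoints(((cx,cy),(w,h),a))
            print(name,ce[i].round(1),st[i,4],onz(c,[[cx,cy]],z)[0].round(4)[:2],'corners',onz(c,bp,z)[:,:2].round(3).tolist())
blobs((100,120,50),(130,255,255),.145,'blue')
blobs((22,120,120),(35,255,255),.145,'yellow')
blobs((5,150,120),(18,255,255),.03,'orange',30)
blobs((45,120,60),(85,255,255),.063,'green',4)
blobs((0,150,100),(4,255,255),.104,'red',10)
blobs((0,0,0),(180,255,60),.032,'dark',60)
blobs((0,0,200),(180,60,255),.05,'white',60)
E
```

```text
blue [181.7 201.7] 3720 [0.5664 0.2598] corners [[0.397, 0.306], [0.747, 0.303], [0.742, 0.213], [0.394, 0.22]]
blue [261.2 170.1] 43 [0.656  0.0409] corners [[0.659, 0.057], [0.663, 0.026], [0.653, 0.025], [0.649, 0.056]]
blue [261.8 188.2] 60 [0.6038 0.0384] corners [[0.611, 0.052], [0.611, 0.025], [0.597, 0.025], [0.597, 0.052]]
yellow [182.3 199.4] 105 [0.5728 0.2559] corners [[0.578, 0.29], [0.579, 0.223], [0.567, 0.222], [0.567, 0.289]]
yellow [375.1 292.9] 411 [ 0.3219 -0.2686] corners [[0.322, -0.21], [0.379, -0.27], [0.322, -0.327], [0.265, -0.268]]
orange [333.  253.4] 225 [ 0.4346 -0.1689] corners [[0.43, -0.128], [0.454, -0.133], [0.439, -0.21], [0.415, -0.205]]
orange [240. 269.] 600 [0.3868 0.1037] corners [[0.382, 0.182], [0.42, 0.175], [0.391, 0.026], [0.354, 0.033]]
green [106.4 137.3] 187 [0.7762 0.5165] corners [[0.766, 0.546], [0.807, 0.529], [0.787, 0.487], [0.745, 0.504]]
green [163.1 180.3] 15 [0.6431 0.3349] corners [[0.651, 0.338], [0.651, 0.332], [0.636, 0.332], [0.636, 0.338]]
green [398. 222.] 21 [ 0.5249 -0.3578] corners [[0.522, -0.347], [0.528, -0.348],
[... 2187 characters left out ...]
.245], [0.365, -0.228]]
dark [144.9 261. ] 245 [0.4126 0.4012] corners [[0.396, 0.504], [0.426, 0.505], [0.429, 0.3], [0.399, 0.299]]
dark [208.4 263.5] 114 [0.4024 0.1978] corners [[0.392, 0.218], [0.419, 0.213], [0.412, 0.178], [0.386, 0.182]]
dark [245.2 270.2] 60 [0.3833 0.0886] corners [[0.382, 0.112], [0.393, 0.11], [0.385, 0.065], [0.374, 0.067]]
white [129.1 194.7] 5567 [0.6081 0.4432] corners [[0.437, 0.536], [0.798, 0.536], [0.784, 0.349], [0.427, 0.357]]
white [261.8 178.7] 153 [0.6524 0.0427] corners [[0.671, 0.061], [0.671, 0.025], [0.634, 0.025], [0.634, 0.06]]
white [410.4 231.9] 1510 [ 0.4943 -0.3994] corners [[0.598, -0.349], [0.604, -0.448], [0.392, -0.45], [0.388, -0.352]]
```

View pics/crop1.png

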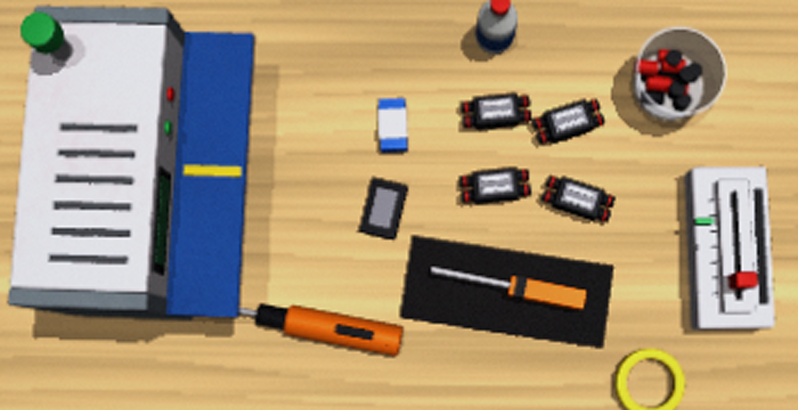

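The crop confirms the layout: four boxes with long axes roughly along world y, and the hook on its mat with the tip toward the station. The driver is near the tray's left side.

```bash
cat >> h.py <<'E'
def tool():
    s=robot.sense(); from scipy.spatial.transform import Rotation as Ro
    return np.array(s['position']),Ro.from_quat(s['tool_rot']).as_matrix()
def go(p,yaw):
    "twist first (deg about tool z) to bring tool x to yaw, then the shift in cm along the turned tool axes"
    P,R=tool(); y0=np.degrees(np.arctan2(R[1,0],R[0,0])); tw=-((yaw-y0+180)%360-180)
    a=np.radians(yaw); X=np.array([np.cos(a),np.sin(a),0]); Z=np.array([0,0,-1.]); Y=np.cross(Z,X); d=(np.array(p)-P)*100
    print('at',P.round(4),'yaw %.1f'%y0,'twist %.1f'%tw,'shift after twist',[round(float(d@v),2) for v in (X,Y,Z)])
E
python3 -c "
from h import *
go([.4365,-.1585,.13],79)"
```

```text
at [0.1879 0.5956 0.2304] yaw 162.5 twist 83.5 shift after twist [-69.28, 38.79, 10.04]
```

>>> apply_moves --targets '[[[8.5,0,0,0,8.35],[8.5,0,0,0,8.35],[8.5,0,0,0,8.35],[8.5,0,0,0,8.35],[8.5,0,0,0,8.35],[8.5,0,0,0,8.35],[8.5,0,0,0,8.35],[8.5,0,0,0,8.35],[8.5,0,0,0,8.35],[8.5,0,0,0,8.35]]]'

```text
clock: 1.2
position: [0.1881, 0.5958, 0.2309]
tool_rot: [0.774, 0.634, -0.0, 0.0]
force: [-0.6, 1.0, -0.1]
opening: 0.0851
grasp_force: 0.0
```

>>> apply_moves --targets '[[[8.5,-3.85,2.15,0.4,0],[8.5,-3.85,2.15,0.4,0],[8.5,-3.85,2.15,0.4,0],[8.5,-3.85,2.15,0.4,0],[8.5,-3.85,2.15,0.4,0],[8.5,-3.85,2.15,0.4,0],[8.5,-3.85,2.15,0.4,0],[8.5,-3.85,2.15,0.4,0],[8.5,-3.85,2.15,0.4,0],[8.5,-3.85,2.15,0.4,0],[8.5,-3.85,2.15,0.4,0],[8.5,-3.85,2.15,0.4,0]]]'

```text
clock: 2.4
position: [0.3532, 0.0916, 0.1834]
tool_rot: [0.772, 0.636, 0.001, 0.0]
force: [0.6, -0.1, 0.3]
opening: 0.0849
grasp_force: 0.0
```

>>> apply_moves --targets '[[[8.5,-3.85,2.15,0.4,0],[8.5,-3.85,2.15,0.4,0],[8.5,-3.85,2.15,0.4,0],[8.5,-3.85,2.15,0.4,0],[8.5,-3.85,2.15,0.4,0],[8.5,-3.85,2.15,0.4,0],[8.5,0,0,0,0],[8.5,0,0,0,0]]]'

```text
clock: 3.2
position: [0.4352, -0.1587, 0.1589]
tool_rot: [0.772, 0.635, -0.0, -0.001]
force: [-0.6, -0.9, -0.0]
opening: 0.0846
grasp_force: 0.0
```

```bash
python3 - <<'E'
from h import *
c=cam('wrist','w1.png'); go([.4365,-.1585,.13],79)
print(proj(c,[[.4365,-.1585,.034],[.466,-.007,.01]]))
E
```

```text
at [ 0.4349 -0.1578  0.1589] yaw 78.9 twist -0.1 shift after twist [-0.04, 0.17, 2.89]
[[281.51879626 202.82536447]
 [281.49347168  12.03753013]]
```

View pics/w1.png

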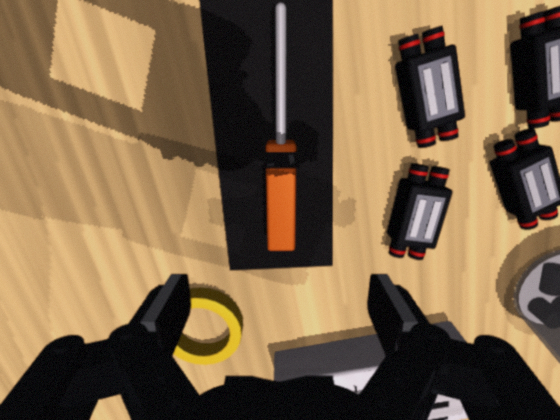

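The wrist view shows the handle at (281,143)–(281,250), straight along the tool axis, as expected. Next I descend and grip.

>>> apply_moves --targets '[[[8.5,0.35,0.15,2.5,0],[8.5,0,0,3.5,0],[8.5,0,0,3.5,0],[8.5,0,0,3.0,0],[8.5,0,0,1.5,0],[8.5,0,0,0.9,0],[8.5,0,0,0,0],[0.5,0,0,0,0],[0.5,0,0,0,0],[0.5,0,0,0,0],[0.5,0,0,0,0],[0.5,0,0,0,0]]]' --grip_force 70

```text
clock: 4.45
position: [0.4387, -0.1557, 0.0113]
tool_rot: [0.772, 0.636, 0.0, 0.001]
force: [-1.2, 0.9, 3.7]
opening: 0.0248
grasp_force: 69.7
```

```bash
python3 - <<'E'
from h import *
s=robot.sense(); print(s['position'],s['opening'],s['grasp_force'],s['force'])
# station line: fit ledge outer edge & stripe in top view
c=cam('top'); im=c['color']; hsv=cv2.cvtColor(im,cv2.COLOR_BGR2HSV)
m=cv2.inRange(hsv,(100,120,50),(130,255,255)); g=im[:,:,0].astype(float)
ed=[];bk=[]
for r in range(146,258,3):
    xs=np.where(m[r,140:215]>0)[0]+140
    if len(xs): ed.append((xs.max()+.5,r)); bk.append((xs.min()-.5,r))
E=onz(c,ed,.13); B=onz(c,bk,.145); E2=onz(c,ed,.145)
for n,A in (('edge z.13',E),('edge z.145',E2),('back',B)):
    k=np.polyfit(A[:,0],A[:,1],1); print(n,k.round(4),np.polyval(k,.572).round(4))
for cc in (hsv,):
    y=cv2.inRange(hsv,(22,100,100),(35,255,255)); y[:,:165]=0;y[:,205:]=0;y[:150]=0;y[250:]=0
    p=np.argwhere(y>0)[:,::-1]; w=onz(c,p,.145); k=np.polyfit(w[:,1],w[:,0],1); print('stripe x at y=.216,.28',np.polyval(k,[.216,.28]),w.min(0),w.max(0))
cs=cam('scene','s1.png'); hs=cv2.cvtColor(cs['color'],cv2.COLOR_BGR2HSV); y=cv2.inRange(hs,(22,100,100),(35,255,255)); y[:140]=0;y[175:]=0;y[:,:300]=0;y[:,400:]=0
p=np.argwhere(y>0)[:,::-1]; w=onz(cs,p,.145); print('scene stripe',len(p),w.mean(0),w.min(0),w.max(0))
E
```

```text
[ 0.4387146  -0.15565823  0.01130348] 0.024800010691724005 69.6843695640564 [-1.24354709  0.8735459   3.68284377]
edge z.13 [-0.0216  0.2312] 0.2188
edge z.145 [-0.0216  0.2285] 0.2161
back [-0.0214  0.315 ] 0.3028
stripe x at y=.216,.28 [0.57055093 0.5724    ] [0.56461767 0.22240166 0.145     ] [0.57831531 0.28955936 0.145     ]
scene stripe 47 [0.57234409 0.25803148 0.145     ] [0.56714076 0.22447871 0.145     ] [0.57773423 0.29232729 0.145     ]
```

>>> apply_moves --targets '[[[0.5,0,0,-2,0],[0.5,0,0,-3,0],[0.5,0,0,-3,0],[0.5,0,0,0,-5],[0.5,0,0,0,-5],[0.5,0,0,0,0]]]'

```text
clock: 5.15
position: [0.4369, -0.1547, 0.0898]
tool_rot: [0.713, 0.701, -0.0, -0.001]
force: [0.2, -1.2, -3.0]
opening: 0.0244
grasp_force: 69.2
```

```bash
python3 - <<'E'
from h import *
c=cam('wrist','w2.png'); go([.567,.037,.091],88.8); P,R=tool()
# predicted tip: 150 ahead of TCP, bottom at TCP-7.3+6mm
print(proj(c,[P+[0,0,.018]+R[:,0]*.15, P+R[:,0]*.15+[0,0,-.001],P+R[:,0]*.05+[0,0,.023]]))
E
```

```text
at [ 0.4368 -0.1546  0.0896] yaw 88.9 twist 0.1 shift after twist [19.43, 12.62, -0.14]
[[ 282.74535049 -112.55001997]
 [ 282.16891199  -80.25830338]
 [ 281.37153297  195.45912214]]
```

View pics/w2.png

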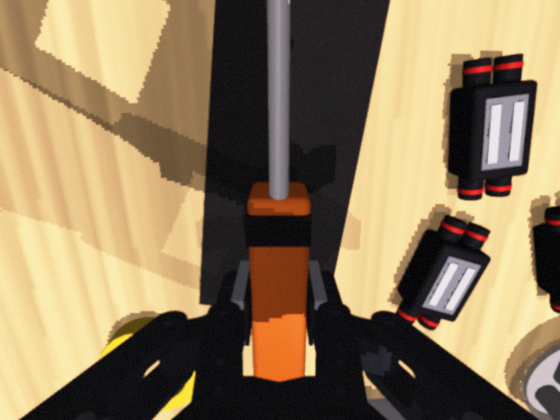

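The handle sits centred in the fingers with the rod straight ahead (column 279), so the tip is about 150 mm ahead of the TCP.

>>> apply_moves --targets '[[[0.5,2.0,2.1,0,0],[0.5,3.0,2.1,0,0],[0.5,3.4,2.1,0,0],[0.5,3.7,2.1,0,0],[0.5,3.7,2.1,0,0],[0.5,3.6,2.1,-0.1,0],[0.5,0,0,0,0],[0.5,0,0,0,0]]]'

```text
clock: 6.0
position: [0.5665, 0.0375, 0.0903]
tool_rot: [0.713, 0.701, -0.001, -0.001]
force: [0.0, -0.1, -2.6]
opening: 0.0248
grasp_force: 69.3
```

```bash
python3 - <<'E'
from h import *
go([.5705,.123,.092],88.8); P,R=tool()
c=cam('top'); im=c['color']; cs=cam('scene')
print(proj(c,[P+[0,0,.018]+R[:,0]*.154]),proj(cs,[P+[0,0,.018]+R[:,0]*.154, [.572,.2805,.075],[.572,.2575,.075]]))
a=cv2.resize(im[150:260,150:300],(600,440),interpolation=cv2.INTER_CUBIC)
b=cv2.resize(cs['color'][130:230,250:400],(600,400),interpolation=cv2.INTER_CUBIC)
cv2.imwrite('pics/two.png',np.vstack([a[:, :600],b])[:,:].copy() if 0 else cv2.resize(np.hstack([a[20:420],b]),(800,267)))
cv2.imwrite('pics/b.png',np.hstack([cv2.resize(a[20:420],(400,267)),b[:267,:400]]) if 0 else b)
cv2.imwrite('pics/a.png',cv2.resize(np.vstack([a,cv2.resize(b,(600,400))]),(428,600)))
E
```

```text
at [0.5665 0.0375 0.0903] yaw 89.0 twist 0.2 shift after twist [8.56, 0.22, -0.17]
[[208.19033997 202.84132594]] [[326.89522166 180.9903753 ]
 [341.6292458  175.06750304]
 [337.93463977 178.76554854]]
```

View pics/a.png

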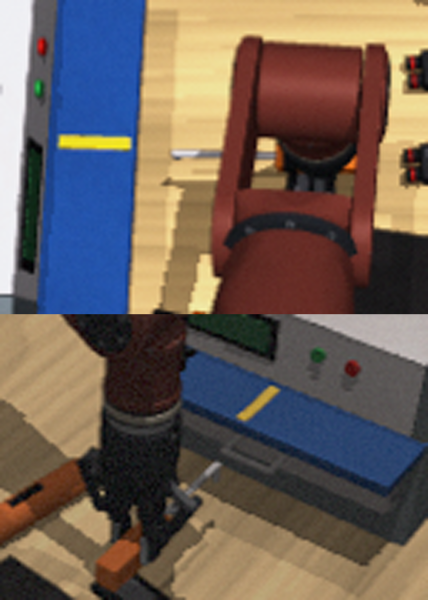

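The combined view shows the tip short of the ledge and in line with the stripe. The eye's cross bar is visible near scene pixel (338,181), which matches a tray almost closed.

>>> apply_moves --targets '[[[0.5,1.5,0.1,-0.15,0],[0.5,2.2,0.1,0,0],[0.5,2.2,0,0,0],[0.5,1.8,0,0,0],[0.5,1.0,0,0,0],[0.5,0,0,0,0],[0.5,0,0,0,0]]]'

```text
clock: 6.8
position: [0.5705, 0.1231, 0.0928]
tool_rot: [0.713, 0.701, -0.0, 0.0]
force: [0.3, -0.0, -1.9]
opening: 0.0246
grasp_force: 69.3
```

>>> apply_moves --targets '[[[0.5,0,0,0.5,0],[0.5,0,0,0.5,0],[0.5,0,0,0.5,0],[0.5,0,0,0.5,0],[0.5,0,0,0.2,0],[0.5,0,0,0,0]]]'

```text
clock: 7.4
position: [0.5701, 0.1235, 0.07]
tool_rot: [0.713, 0.701, -0.001, -0.0]
force: [-0.3, 0.5, -2.0]
opening: 0.0246
grasp_force: 69.3
```

>>> apply_moves --targets '[[[0.5,-0.8,0,0,0],[0.5,-1,0,0,0],[0.5,-1,0,0,0],[0.5,-1,0,0,0],[0.5,-1,0,0,0],[0.5,-1,0,0,0],[0.5,-1,0,0,0]]]'

```text
clock: 8.1
position: [0.5694, 0.0548, 0.0709]
tool_rot: [0.714, 0.701, 0.0, -0.0]
force: [0.5, 3.3, -1.5]
opening: 0.0246
grasp_force: 69.3
```

```bash
python3 - <<'E'
from h import *
c=cam('top'); cs=cam('scene')
a=cv2.resize(c['color'][150:260,150:300],(600,440),interpolation=cv2.INTER_CUBIC)
b=cv2.resize(cs['color'][130:230,250:400],(600,400),interpolation=cv2.INTER_CUBIC)
cv2.imwrite('pics/a2.png',cv2.resize(np.vstack([a,b]),(428,600)))
E
```

```text
(no output)
```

View pics/a2.png

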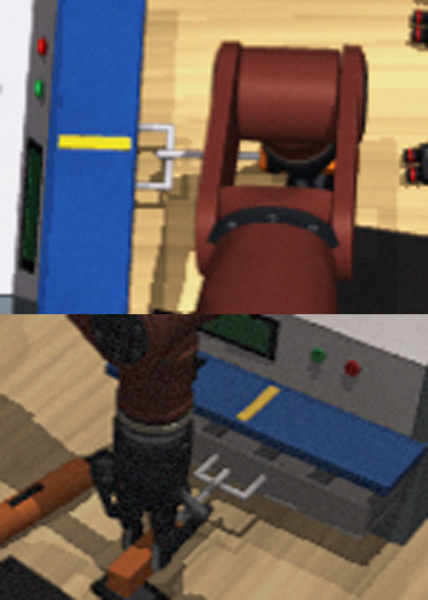

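The hook has caught the cross bar and the tray is following, with a 3 N pull.

>>> apply_moves --targets '[[[0.5,-1.3,0,0,0],[0.5,-1.5,0,0,0],[0.5,-1.5,0,0,0],[0.5,-1.5,0,0,0],[0.5,-1.5,0,0,0],[0.5,-1.5,0,0,0],[0.5,-1.5,0,0,0],[0.5,-1.5,0,0,0],[0.5,-1.2,0,0,0],[0.5,-1.0,0,0,0],[0.5,-0.5,0,0,0],[0.5,0,0,0,0]]]'

```text
clock: 9.4
position: [0.567, -0.0907, 0.0709]
tool_rot: [0.714, 0.701, -0.0, 0.001]
force: [0.3, 0.1, -1.5]
opening: 0.0245
grasp_force: 69.3
```

>>> apply_moves --targets '[[[0.5,-0.3,0,0,0],[0.5,-0.3,0,0,0],[0.5,-0.3,0,0,0],[0.5,-0.3,0,0,0],[0.5,-0.2,0,0,0],[0.5,0,0,0,0]]]'

```text
clock: 10.0
position: [0.5664, -0.1024, 0.0705]
tool_rot: [0.714, 0.7, 0.001, -0.001]
force: [1.8, 5.1, -2.1]
opening: 0.0245
grasp_force: 69.2
```

>>> apply_moves --targets '[[[0.5,-0.2,0,0,0],[0.5,-0.2,0,0,0],[0.5,0,0,0,0]]]'

```text
clock: 10.3
position: [0.5659, -0.1027, 0.0697]
tool_rot: [0.714, 0.7, 0.003, -0.004]
force: [2.5, 13.8, -2.6]
opening: 0.0248
grasp_force: 69.1
```

Tray is at its stop (force rising, no further travel). I back off, lift out and return the hook to its mat.

>>> apply_moves --targets '[[[0.5,0.6,0,0,0],[0.5,0.6,0,0,0],[0.5,0,0,-1.5,0],[0.5,0,0,-2.0,0],[0.5,-2,0,0,0],[0.5,-3,0,0,0],[0.5,0,-2,0,5],[0.5,0,-3,0,5],[0.5,0,0,0,0]]]'

```text
clock: 11.2
position: [0.5121, -0.1419, 0.1056]
tool_rot: [0.772, 0.635, -0.002, -0.002]
force: [-0.6, -0.3, -2.0]
opening: 0.0247
grasp_force: 69.5
```

```bash
python3 -c "
from h import *
go([.437,-.158,.0128],79)"
```

```text
at [ 0.5121 -0.1419  0.1056] yaw 78.9 twist -0.1 shift after twist [-3.02, -7.06, 9.28]
```

>>> apply_moves --targets '[[[0.5,-1,-2.3,0,0],[0.5,-1,-2.4,0,0],[0.5,-1,-2.4,1,0],[0.5,0,0,2.5,0],[0.5,0,0,2.8,0],[0.5,0,0,2.0,0],[0.5,0,0,0.7,0],[0.5,0,0,0.3,0],[0.5,0,0,0,0]]]'

```text
clock: 12.1
position: [0.4417, -0.1583, 0.0137]
tool_rot: [0.772, 0.636, 0.0, 0.001]
force: [0.6, 0.7, -1.4]
opening: 0.0247
grasp_force: 69.6
```

>>> apply_moves --targets '[[[0.5,0,0,0.2,0],[0.5,0,0,0.1,0],[5,0,0,0,0],[5,0,0,0,0],[5,0,0,0,0],[6,0,0,-3,0],[7,0,0,-5,0],[7,0,0,-5,0],[7,0,0,-5,0],[7,0,0,0,0]]]'

```text
clock: 13.1
position: [0.446, -0.1605, 0.1987]
tool_rot: [0.772, 0.636, 0.003, 0.008]
force: [0.8, -1.0, 1.1]
opening: 0.0703
grasp_force: 0.0
```

```bash
cat > boxes.py <<'E'
from h import *
def find(c,z=.032,show=True):
    hsv=cv2.cvtColor(c['color'],cv2.COLOR_BGR2HSV)
    m=cv2.inRange(hsv,(0,0,0),(180,255,62)); n,l,st,ce=cv2.connectedComponentsWithStats(m); out=[]
    for i in range(1,n):
        if 90<st[i,4]<300:
            pts=np.argwhere(l==i)[:,::-1].astype(np.float32); hull=cv2.convexHull(pts)
            r=cv2.minAreaRect(hull); B=onz(c,cv2.boxPoints(r),z)[:,:2]; e=[B[1]-B[0],B[2]-B[1]]; L=[np.linalg.norm(v) for v in e]
            u=e[int(np.argmax(L))]; a=np.degrees(np.arctan2(u[1],u[0]))%180; ctr=B.mean(0)
            if .055<max(L)<.1 and .03<min(L)<.06 and -.3<ctr[1]<.3 and .4<ctr[0]<.75: out.append((ctr.round(4).tolist(),round(a,1),np.round(sorted(L),3).tolist()))
    return out
if __name__=='__main__':
    c=cam('top','top2.png')
    for o in find(c): print(o)
    P,R=tool(); print(P)
    # tray geometry: bright edges; corners predicted
    X=np.array([.0215,1,0]); Y=np.array([-1,.0215,0]); O=np.array([.5726,.3025,0])
    print(proj(c,[O-(.22-.0085-0)*X*1+0*Y+[0,0,.09]]))
    cv2.imwrite('pics/tray.png',cv2.resize(c['color'][140:265,195:395],None,fx=4,fy=4,interpolation=cv2.INTER_CUBIC))
E
python3 boxes.py
```

```text
([0.7167, -0.0979], np.float64(83.6), [0.044, 0.074])
([0.6613, -0.1892], np.float64(108.2), [0.041, 0.075])
([0.5747, -0.0919], np.float64(96.9), [0.041, 0.071])
([0.5438, 0.0553], np.float64(167.1), [0.049, 0.073])
[ 0.44385497 -0.15940204  0.19491392]
[[244.15368104 204.56526533]]
```

View pics/tray.png

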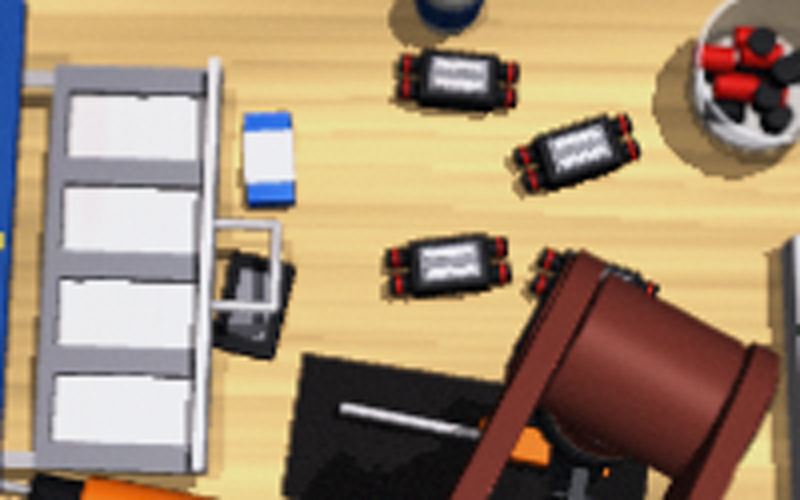

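All four boxes are visible, and the first has been knocked to about (.717,-.098). The tray is fully out with its four white pockets clear, crop (60–200, 90–445), and the hook is back on its mat.

```bash
python3 - <<'E'
from h import *
c=cam('top'); hsv=cv2.cvtColor(c['color'],cv2.COLOR_BGR2HSV)
m=cv2.inRange(hsv,(0,0,215),(180,40,255)); m[:,:205]=0;m[:,245:]=0;m[:155]=0;m[255:]=0
n,l,st,ce=cv2.connectedComponentsWithStats(m)
for i in range(1,n):
    if st[i,4]>150:
        r=cv2.minAreaRect(np.argwhere(l==i)[:,::-1].astype(np.float32)); B=onz(c,cv2.boxPoints(r),.051)
        print(st[i],onz(c,[r[0]],.051)[0].round(4),np.ptp(B[:,:2],axis=0).round(3))
X=np.array([.0215,1,0]); Y=np.array([-1,.0215,0]); O=np.array([.573,.3025,0])
for k in (-1.5,-.5,.5,1.5): print('model',(O-.159*X+.07*k*Y).round(4))
go([.7167,-.0979,.15],83.6)
E
```

```text
[213 164  31  16 468] [0.6743 0.1442 0.051 ] [0.046 0.091]
[211 187  33  16 482] [0.6046 0.1453 0.051 ] [0.046 0.096]
[210 210  33  17 515] [0.5345 0.1465 0.051 ] [0.048 0.095]
[209 234  33  17 529] [0.4639 0.1477 0.051 ] [0.048 0.094]
model [0.6746 0.1412 0.    ]
model [0.6046 0.1427 0.    ]
model [0.5346 0.1443 0.    ]
model [0.4646 0.1458 0.    ]
at [ 0.4418 -0.1583  0.1919] yaw 79.0 twist -4.6 shift after twist [9.07, 26.65, 4.19]
```

>>> apply_moves --targets '[[[7.5,0,0,0,-4.6],[7.5,1.3,3.8,0,0],[7.5,1.3,3.8,0,0],[7.5,1.3,3.8,0,0],[7.5,1.3,3.8,1,0],[7.5,1.3,3.8,1,0],[7.5,1.3,3.8,1,0],[7.5,1.3,3.8,1,0],[7.5,0,0,3,0],[7.5,0,0,2,0],[7.5,0,0,0,0],[7.5,0,0,0,0]]]'

```text
clock: 14.4
position: [0.7132, -0.0966, 0.0969]
tool_rot: [0.746, 0.666, -0.001, -0.002]
force: [0.5, 0.8, 0.7]
opening: 0.0753
grasp_force: 0.0
```

```bash
cat > wr.py <<'E'
from h import *
import sys
def label(c,z=.032):
    "box label (light) centres seen by the wrist camera -> world"
    hsv=cv2.cvtColor(c['color'],cv2.COLOR_BGR2HSV); m=cv2.inRange(hsv,(0,0,0),(180,255,70))
    m=cv2.morphologyEx(m,cv2.MORPH_OPEN,np.ones((5,5)))
    cs,_=cv2.findContours(m,cv2.RETR_EXTERNAL,cv2.CHAIN_APPROX_NONE); 
    for k in cs:
        r=cv2.minAreaRect(k)
        if cv2.contourArea(cv2.convexHull(k))<1500: continue
        B=onz(c,cv2.boxPoints(r),z)[:,:2]; L=[np.linalg.norm(B[1]-B[0]),np.linalg.norm(B[2]-B[1])]
        u=B[1]-B[0] if L[0]>L[1] else B[2]-B[1]
        if max(L)<.13 and min(L)>.03: print('wrist',np.round(r[0]),B.mean(0).round(4),'ang %.1f'%(np.degrees(np.arctan2(u[1],u[0]))%180),np.round(L,3))
if __name__=='__main__':
    c=cam('wrist',sys.argv[1]); label(c)
    go([float(v) for v in sys.argv[2:5]],float(sys.argv[5]))
E
python3 wr.py w3.png .7167 -.0979 .013 83.6
```

```text
wrist [448. 267.] [ 0.834  -0.1414] ang 126.7 [0.042 0.047]
wrist [104. 231.] [ 0.586  -0.0866] ang 96.5 [0.053 0.074]
wrist [292. 220.] [ 0.722  -0.0928] ang 88.0 [0.038 0.073]
wrist [376. 196.] [ 0.7805 -0.0807] ang 39.7 [0.055 0.046]
wrist [36. 36.] [0.5805 0.0429] ang 171.8 [0.043 0.039]
at [ 0.7146 -0.097   0.0991] yaw 83.6 twist -0.0 shift after twist [-0.07, 0.22, 8.61]
```

View pics/w3.png

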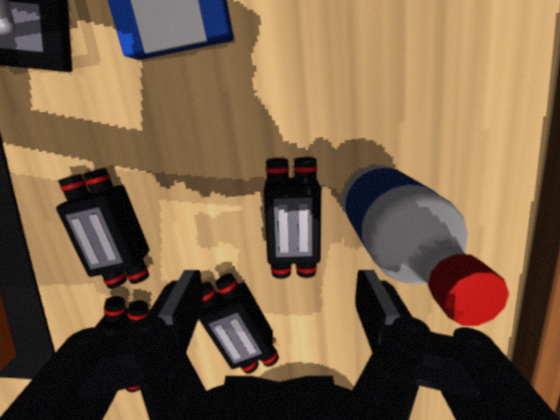

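Box A at (292,217) is only about 19 mm from the bottle, so I take box B first and free A afterwards.

```bash
python3 -c "
from h import *
go([.6613,-.1892,.10],108.2)"
```

```text
at [ 0.7146 -0.097   0.0991] yaw 83.6 twist -24.6 shift after twist [-7.1, -7.94, -0.09]
```

>>> apply_moves --targets '[[[7,0,0,0,-8.2],[7,0,0,0,-8.2],[7,0,0,0,-8.2],[7,-2.4,-2.6,0,0],[7,-2.4,-2.6,0,0],[7,-2.3,-2.7,0,0],[7,0,0,0,0],[7,0,0,0,0]]]'

```text
clock: 15.25
position: [0.6629, -0.1903, 0.1019]
tool_rot: [0.587, 0.809, 0.001, 0.002]
force: [-0.8, 0.6, -0.2]
opening: 0.0702
grasp_force: 0.0
```

```bash
python3 wr.py w4.png .6613 -.1892 .013 108.2
```

```text
wrist [285. 210.] [ 0.6634 -0.1793] ang 110.1 [0.036 0.081]
wrist [144. 190.] [ 0.5642 -0.1951] ang 68.8 [0.074 0.04 ]
wrist [496. 133.] [ 0.7802 -0.0833] ang 82.3 [0.062 0.062]
wrist [403. 122.] [ 0.7173 -0.0975] ang 84.6 [0.072 0.046]
wrist [201.  56.] [ 0.5825 -0.1   ] ang 95.6 [0.068 0.042]
wrist [ 48. 103.] [ 0.4935 -0.1614] ang 97.9 [0.058 0.129]
at [ 0.6631 -0.1894  0.1016] yaw 108.1 twist -0.1 shift after twist [0.07, -0.17, 8.86]
```

View pics/w4.png

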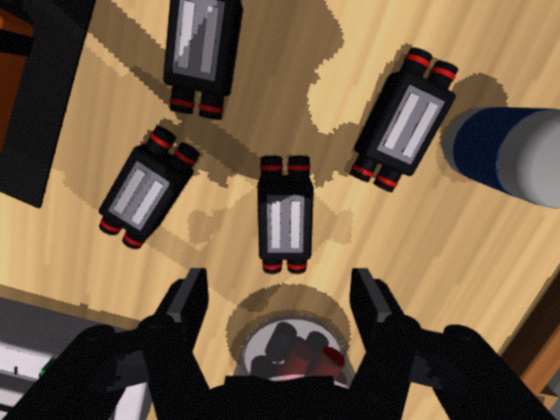

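Box B is centred between the fingers, body (258–313, 178–258). I descend and grip.

>>> apply_moves --targets '[[[7,0.1,0,2.5,0],[7,0,0,3,0],[7,0,0,2,0],[7,0,0,1.3,0],[7,0,0,0,0],[1,0,0,0,0],[1,0,0,0,0],[1,0,0,0,0],[1,0,0,0,0],[1,0,0,-2,0],[1,0,0,-4,0],[1,0,0,-5,0]]]' --grip_force 40

```text
clock: 16.5
position: [0.6587, -0.1871, 0.119]
tool_rot: [0.587, 0.81, -0.001, -0.004]
force: [0.6, 0.3, -1.1]
opening: 0.0391
grasp_force: 41.0
```

```bash
python3 -c "
from h import *
print(robot.sense()['force'])
go([.6046,.1425,.12],88.8)"
```

```text
[ 0.5901058   0.29777078 -1.13982589]
at [ 0.6587 -0.1871  0.119 ] yaw 108.2 twist 19.4 shift after twist [32.84, -6.1, -0.1]
```

>>> apply_moves --targets '[[[1,0,0,-0.5,6.5],[1,0,0,0,6.5],[1,0,0,0,6.4],[1,3,-0.8,0,0],[1,4.2,-0.9,0,0],[1,4.5,-0.9,0,0],[1,4.5,-0.9,0,0],[1,4.5,-0.9,0,0],[1,4.5,-0.8,0,0],[1,4.2,-0.5,0,0],[1,3.2,-0.4,0,0],[1,0,0,0,0]]]'

```text
clock: 17.7
position: [0.6063, 0.1432, 0.1264]
tool_rot: [0.713, 0.701, 0.0, -0.001]
force: [-0.3, -0.5, -1.3]
opening: 0.039
grasp_force: 41.1
```

```bash
python3 - <<'E'
from h import *
go([.6046,.1425,.066],88.8)
c=cam('wrist','w5.png')
E
```

```text
at [0.6063 0.1432 0.1264] yaw 89.0 twist 0.2 shift after twist [-0.07, -0.17, 6.04]
```

View pics/w5.png

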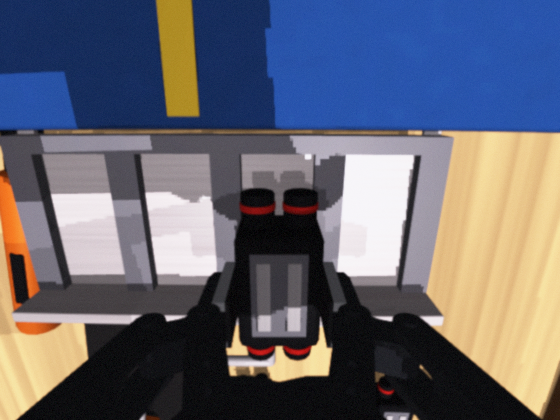

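Box B hangs squarely over pocket 3 from left (columns 240–313), well aligned.

>>> apply_moves --targets '[[[1,0,-0.1,2,0],[1,0,0,2,0],[1,0,0,1.2,0],[1,0,0,0.6,0],[1,0,0,0.3,0],[1,0,0,0,0]]]'

```text
clock: 18.35
position: [0.6073, 0.1386, 0.0662]
tool_rot: [0.715, 0.699, 0.0, 0.0]
force: [-0.4, -0.0, -1.4]
opening: 0.039
grasp_force: 41.1
```

```bash
python3 -c "
from h import *
go([.6048,.1425,.063],88.8);go([.6048,.1425,.063],88.8)"
```

```text
at [0.6073 0.1386 0.0662] yaw 88.7 twist -0.1 shift after twist [0.38, -0.26, 0.32]
at [0.6073 0.1386 0.0662] yaw 88.7 twist -0.1 shift after twist [0.38, -0.26, 0.32]
```

>>> apply_moves --targets '[[[1,0.35,-0.25,0,0],[1,0,0,0,0],[1,0,0,0.2,0],[1,0,0,0.15,0],[1,0,0,0,0]]]'

```text
clock: 18.85
position: [0.6052, 0.1431, 0.0652]
tool_rot: [0.714, 0.7, 0.0, 0.0]
force: [-4.8, 0.2, 10.3]
opening: 0.0389
grasp_force: 42.4
```

>>> apply_moves --targets '[[[4.6,0,0,0,0],[5.2,0,0,0,0],[5.2,0,0,0,0],[5.2,0,0,-2,0],[5.2,0,0,-4,0],[5.5,0,0,-4,0],[7,-3,0,0,0],[7,-4.5,0,0,0],[7,-4.5,0,0,0],[7,-4.5,0,0,0],[7,-4.5,0,0,0]]]'

```text
clock: 19.95
position: [0.5996, -0.0689, 0.1621]
tool_rot: [0.714, 0.7, 0.0, 0.0]
force: [1.5, 0.6, -0.1]
opening: 0.0695
grasp_force: 0.0
```

```bash
cat > traychk.py <<'E'
from h import *
c=cam('top'); hsv=cv2.cvtColor(c['color'],cv2.COLOR_BGR2HSV)
m=cv2.inRange(hsv,(0,0,0),(180,255,62)); n,l,st,ce=cv2.connectedComponentsWithStats(m)
for i in range(1,n):
    if st[i,4]>90 and 200<ce[i,0]<400 and 150<ce[i,1]<260:
        r=cv2.minAreaRect(cv2.convexHull(np.argwhere(l==i)[:,::-1].astype(np.float32)))
        z=.083 if ce[i,0]<247 else .032
        B=onz(c,cv2.boxPoints(r),z)[:,:2]; e=[B[1]-B[0],B[2]-B[1]]; L=[np.linalg.norm(v) for v in e]; u=e[int(np.argmax(L))]
        if max(L)<.15: print('tray' if z>.05 else 'bench',B.mean(0).round(4),'ang %.1f'%(np.degrees(np.arctan2(u[1],u[0]))%180),np.round(sorted(L),3))
E
python3 traychk.py; python3 -c "
from h import *
go([.575,-.093,.1],96.5)"
```

```text
bench [ 0.7098 -0.3441] ang 10.0 [0.057 0.058]
bench [ 0.6488 -0.0776] ang 169.0 [0.123 0.126]
tray [0.6008 0.1394] ang 86.8 [0.043 0.073]
bench [ 0.5578 -0.2001] ang 71.8 [0.04  0.074]
bench [ 0.5417 -0.0515] ang 78.2 [0.04  0.144]
bench [0.5216 0.0519] ang 90.5 [0.033 0.062]
bench [ 0.4279 -0.1688] ang 82.6 [0.106 0.136]
at [ 0.5997 -0.0763  0.1623] yaw 88.6 twist -7.9 shift after twist [-1.38, -2.64, 6.23]
```

>>> apply_moves --targets '[[[7,0,0,0,-7.9],[7,-0.7,-1.3,2,0],[7,-0.6,-1.3,4,0],[7,0,0,0,0],[7,0,0,0,0]]]'

```text
clock: 20.5
position: [0.5747, -0.0828, 0.1014]
tool_rot: [0.665, 0.747, -0.0, -0.001]
force: [0.3, 0.3, -0.7]
opening: 0.07
grasp_force: 0.0
```

```bash
python3 wr.py w6.png .5747 -.0919 .0135 96.5
```

```text
wrist [253. 336.] [ 0.5636 -0.1844] ang 72.4 [0.088 0.041]
wrist [533. 266.] [ 0.7728 -0.094 ] ang 113.6 [0.04  0.073]
wrist [462. 257.] [ 0.7146 -0.0929] ang 85.7 [0.074 0.057]
wrist [284. 228.] [ 0.5778 -0.0852] ang 98.6 [0.037 0.073]
at [ 0.5766 -0.0831  0.1031] yaw 96.7 twist 0.2 shift after twist [-0.86, -0.29, 8.96]
```

>>> apply_moves --targets '[[[7,-0.7,-0.1,2.5,0],[7,0,0,3,0],[7,0,0,2,0],[7,0,0,1.4,0],[7,0,0,0,0],[1,0,0,0,0],[1,0,0,0,0],[1,0,0,0,0],[1,0,0,0,0],[1,0,0,-2,0],[1,0,0,-4,0],[1,0,0,-5.5,0]]]'

```text
clock: 21.75
position: [0.5723, -0.0895, 0.1213]
tool_rot: [0.665, 0.747, -0.002, -0.003]
force: [0.9, -0.5, -1.3]
opening: 0.039
grasp_force: 41.6
```

```bash
python3 -c "
from h import *
print(robot.sense()['force'])
go([.535,.1435,.125],88.8)"
```

```text
[ 0.94006792 -0.50411783 -1.34745299]
at [ 0.5723 -0.0895  0.1213] yaw 96.7 twist 7.9 shift after twist [23.22, -4.22, -0.37]
```

>>> apply_moves --targets '[[[1,0,0,-0.4,7.9],[1,3,-0.7,0,0],[1,4,-0.7,0,0],[1,4.3,-0.8,0,0],[1,4.3,-0.8,0,0],[1,4.3,-0.7,0,0],[1,3.3,-0.5,0,0],[1,0,0,2,0],[1,0,0,2,0],[1,0,0,1.2,0],[1,0,0,0,0],[1,0,0,0,0]]]'

```text
clock: 22.95
position: [0.5383, 0.1422, 0.0752]
tool_rot: [0.715, 0.699, -0.0, -0.0]
force: [-0.1, 0.0, -0.5]
opening: 0.0393
grasp_force: 41.6
```

```bash
python3 -c "
from h import *
go([.535,.1435,.064],88.8)"
```

```text
at [0.5383 0.1422 0.0752] yaw 88.8 twist -0.0 shift after twist [0.12, -0.33, 1.12]
```

>>> apply_moves --targets '[[[1,0.1,-0.3,0,0],[1,0,0,0.4,0],[1,0,0,0.4,0],[1,0,0,0.2,0],[1,0,0,0.1,0],[1,0,0,0,0]]]'

```text
clock: 23.55
position: [0.5357, 0.1435, 0.0665]
tool_rot: [0.715, 0.7, -0.0, -0.0]
force: [-5.1, -0.5, 11.3]
opening: 0.0391
grasp_force: 43.1
```

>>> apply_moves --targets '[[[4.6,0,0,0,0],[5.2,0,0,0,0],[5.2,0,0,0,0],[5.2,0,0,-2,0],[5.2,0,0,-4,0],[5.5,0,0,-4,0],[7,-3,0,0,0],[7,-4.5,0,0,0],[7,-4.5,0,0,0],[7,-4.5,0,0,0],[7,-4.5,0,0,0],[7,-4.5,0,0,0]]]'

```text
clock: 24.75
position: [0.5296, -0.113, 0.1641]
tool_rot: [0.715, 0.7, 0.0, -0.0]
force: [0.6, 0.2, 0.4]
opening: 0.07
grasp_force: 0.0
```

```bash
python3 traychk.py; python3 -c "
from h import *
go([.5585,-.2,.1],71.8)
c=cam('wrist','w7.png')"
```

```text
bench [ 0.7168 -0.0981] ang 90.6 [0.044 0.073]
bench [ 0.7098 -0.3441] ang 10.0 [0.057 0.058]
tray [0.6008 0.1394] ang 86.8 [0.043 0.073]
bench [ 0.5458 -0.1408] ang 163.5 [0.117 0.136]
bench [0.5435 0.0552] ang 167.9 [0.05  0.073]
tray [0.5328 0.1415] ang 90.5 [0.04  0.072]
bench [ 0.4228 -0.2059] ang 171.4 [0.062 0.105]
at [ 0.5299 -0.12    0.1645] yaw 88.6 twist 16.8 shift after twist [-6.71, 5.22, 6.45]
```

View pics/w7.png

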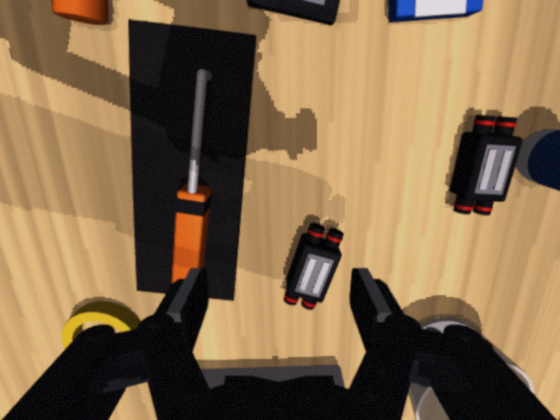

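The wrist view shows box D at (314,265), the hook on its mat and box A beside the bottle (520,160).

>>> apply_moves --targets '[[[7,0,0,0,8.4],[7,0,0,0,8.4],[7,-2.2,1.8,2,0],[7,-2.3,1.8,2,0],[7,-2.3,1.7,2.4,0],[7,0,0,0,0],[7,0,0,0,0]]]'

```text
clock: 25.55
position: [0.5586, -0.1917, 0.0989]
tool_rot: [0.809, 0.587, -0.001, -0.002]
force: [0.2, 0.5, 0.1]
opening: 0.0699
grasp_force: 0.0
```

```bash
python3 wr.py w8.png .5595 -.1995 .0135 71.8
```

```text
wrist [543. 338.] [ 0.7369 -0.3555] ang 132.3 [0.047 0.065]
wrist [288. 228.] [ 0.5627 -0.195 ] ang 74.1 [0.037 0.073]
wrist [482.  40.] [ 0.7113 -0.1142] ang 163.4 [0.054 0.044]
at [ 0.5592 -0.1915  0.1   ] yaw 72.0 twist 0.2 shift after twist [-0.75, 0.28, 8.65]
```

>>> apply_moves --targets '[[[7,-0.65,0.3,2.5,0],[7,0,0,3,0],[7,0,0,2,0],[7,0,0,1.15,0],[7,0,0,0,0],[1,0,0,0,0],[1,0,0,0,0],[1,0,0,0,0],[1,0,0,0,0],[1,0,0,-2,0],[1,0,0,-4,0],[1,0,0,-5.5,0]]]'

```text
clock: 26.8
position: [0.5573, -0.1983, 0.1217]
tool_rot: [0.809, 0.588, -0.002, -0.003]
force: [1.7, -0.4, -0.9]
opening: 0.039
grasp_force: 41.7
```

```bash
python3 -c "
from h import *
print(robot.sense()['force'])
go([.4655,.1455,.125],88.8)"
```

```text
[ 1.65818267 -0.42668925 -0.94212418]
at [ 0.5573 -0.1983  0.1217] yaw 72.0 twist -16.8 shift after twist [34.18, -9.9, -0.33]
```

>>> apply_moves --targets '[[[1,0,0,-0.4,-8.4],[1,0,0,0,-8.4],[1,3,-0.9,0,0],[1,4.4,-1.3,0,0],[1,4.5,-1.3,0,0],[1,4.5,-1.3,0,0],[1,4.5,-1.3,0,0],[1,4.5,-1.3,0,0],[1,4.5,-1.3,0,0],[1,4.3,-1.2,0,0],[1,0,0,0,0],[1,0,0,0,0]]]'

```text
clock: 28.0
position: [0.4678, 0.1452, 0.1275]
tool_rot: [0.714, 0.701, -0.0, 0.0]
force: [-0.1, -0.2, -1.8]
opening: 0.039
grasp_force: 41.8
```

```bash
python3 -c "
from h import *
go([.4655,.1455,.074],88.8)"
```

```text
at [0.4678 0.1452 0.1275] yaw 89.0 twist 0.2 shift after twist [0.03, -0.23, 5.35]
```

>>> apply_moves --targets '[[[1,0,-0.3,2,0],[1,0,0,2,0],[1,0,0,1.3,0],[1,0,0,0,0],[1,0,0,0,0]]]'

```text
clock: 28.5
position: [0.4658, 0.1438, 0.0748]
tool_rot: [0.715, 0.699, -0.0, -0.0]
force: [1.7, 0.2, -1.0]
opening: 0.0389
grasp_force: 41.7
```

```bash
python3 -c "
from h import *
go([.4655,.1455,.065],88.8)"
```

```text
at [0.4658 0.1438 0.0748] yaw 88.7 twist -0.1 shift after twist [0.17, -0.04, 0.98]
```

>>> apply_moves --targets '[[[1,0.1,0,0.4,0],[1,0,0,0.3,0],[1,0,0,0.2,0],[1,0,0,0.1,0],[1,0,0,0,0]]]'

```text
clock: 29.0
position: [0.4662, 0.1457, 0.0669]
tool_rot: [0.714, 0.7, -0.0, 0.0]
force: [-4.3, -1.4, 10.5]
opening: 0.0393
grasp_force: 43.1
```

>>> apply_moves --targets '[[[4.6,0,0,0,0],[5.2,0,0,0,0],[5.2,0,0,0,0],[5.2,0,0,-2,0],[5.2,0,0,-4,0],[3,0,0,-4,0],[0.5,-3,1,0,0],[0,-4.5,3,0,0],[0,-4.5,4,0,0],[0,-4.5,4,0,0]]]'

```text
clock: 30.0
position: [0.5674, -0.0043, 0.1649]
tool_rot: [0.714, 0.7, 0.0, 0.0]
force: [0.7, 1.0, 0.1]
opening: 0.0004
grasp_force: 0.0
```

```bash
python3 traychk.py; python3 - <<'E'
from h import *
ct=cam('top'); cs=cam('scene')
def cap(c,box):
    hsv=cv2.cvtColor(c['color'],cv2.COLOR_BGR2HSV); m=cv2.inRange(hsv,(0,130,90),(5,255,255))|cv2.inRange(hsv,(175,130,90),(180,255,255))
    x0,x1,y0,y1=box; m2=np.zeros_like(m); m2[y0:y1,x0:x1]=m[y0:y1,x0:x1]; p=np.argwhere(m2>0)[:,::-1]; return p.mean(0)
a=cap(ct,(295,325,115,137)); b=cap(cs,(330,360,255,275)); print(a,b)
# cap centre: two-ray closest point
o1,d1=ray(ct,[a]); o2,d2=ray(cs,[b]); d1=d1[0];d2=d2[0]
s=np.linalg.lstsq(np.c_[d1,-d2],o2-o1,rcond=None)[0]; print((o1+d1*s[0]).round(4),(o2+d2*s[1]).round(4))
# blue/dark base extent of bottle in wrist-saved? top: leftmost column etc.
E
python3 -c "
from h import *
go([.7175,-.0327,.1],84)"
```

```text
bench [ 0.7098 -0.3441] ang 10.0 [0.057 0.058]
bench [0.6033 0.0162] ang 170.2 [0.119 0.142]
tray [0.6008 0.1394] ang 86.8 [0.043 0.073]
tray [0.5328 0.1415] ang 90.5 [0.041 0.072]
bench [0.4848 0.0304] ang 82.5 [0.037 0.144]
tray [0.4653 0.1356] ang 90.5 [0.043 0.086]
[308.96551724 126.4137931 ] [344.31034483 265.24137931]
[ 0.7868 -0.0919  0.1367] [ 0.7885 -0.0905  0.1373]
at [ 0.5682 -0.0054  0.1646] yaw 88.6 twist 4.6 shift after twist [-1.15, 15.13, 6.46]
```

The bottle triangulates to (.788,-.091), leaving a gap of about 24 mm. That is enough for a finger, so A can be gripped directly with a small opening.

```bash
python3 -c "
from h import *
go([.7185,-.097,.11],85)"
```

```text
at [ 0.5682 -0.0054  0.1646] yaw 88.6 twist 3.6 shift after twist [-7.82, 15.77, 5.46]
```

>>> apply_moves --targets '[[[5.3,0,0,0,3.6],[5.3,-1.8,3.8,0,0],[5.3,-2,4,0,0],[5.3,-2,4,1.5,0],[5.3,-2,4,2,0],[5.3,0,0,2,0],[5.3,0,0,0,0],[5.3,0,0,0,0]]]'

```text
clock: 30.95
position: [0.7159, -0.0924, 0.1086]
tool_rot: [0.736, 0.677, -0.001, -0.002]
force: [-0.2, 0.2, 0.4]
opening: 0.0532
grasp_force: 0.0
```

```bash
python3 wr.py w9.png .7185 -.097 .0135 85
```

```text
wrist [426. 264.] [ 0.8271 -0.1366] ang 126.1 [0.04  0.047]
wrist [288. 220.] [ 0.7215 -0.0928] ang 87.4 [0.038 0.074]
wrist [369. 198.] [ 0.7811 -0.0797] ang 36.4 [0.056 0.051]
wrist [41. 36.] [0.5748 0.0453] ang 173.5 [0.052 0.042]
at [ 0.7169 -0.0926  0.1104] yaw 85.2 twist 0.2 shift after twist [-0.42, 0.2, 9.69]
```

View pics/w9.png

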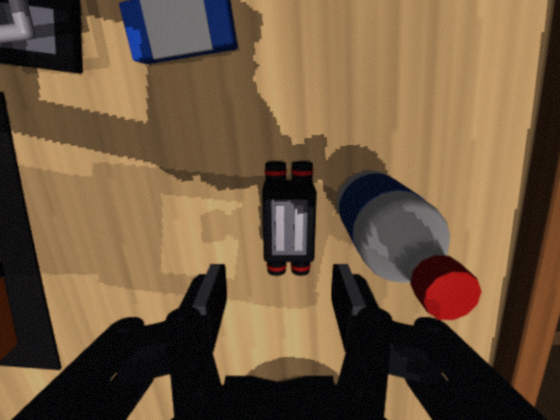

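Box A (289,218) is centred between the fingers, with clear gap to the bottle (343,200). I descend slowly.

>>> apply_moves --targets '[[[5.3,-0.4,-0.15,1.5,0],[5.3,0,0,2,0],[5.3,0,0,2,0],[5.3,0,0,1.2,0],[5.3,0,0,0,0]]]'

```text
clock: 31.5
position: [0.7132, -0.0972, 0.0398]
tool_rot: [0.736, 0.677, -0.001, -0.002]
force: [-0.2, 0.7, -0.6]
opening: 0.0531
grasp_force: 0.0
```

```bash
python3 -c "
from h import *
go([.715,-.097,.0135],85)"
```

```text
at [ 0.7132 -0.0972  0.0398] yaw 85.2 twist 0.2 shift after twist [0.03, 0.18, 2.63]
```

>>> apply_moves --targets '[[[5.3,0,0.15,0,0],[5.3,0,0,0.7,0],[5.3,0,0,0.7,0],[5.3,0,0,0.7,0],[5.3,0,0,0.5,0],[1,0,0,0,0],[1,0,0,0,0],[1,0,0,0,0]]]'

```text
clock: 32.3
position: [0.717, -0.0979, 0.0167]
tool_rot: [0.736, 0.677, -0.0, -0.0]
force: [0.3, 0.6, -0.4]
opening: 0.0385
grasp_force: 42.3
```

>>> apply_moves --targets '[[[1,0,0,-2,0],[1,0,0,-4,0],[1,0,0,-5,0],[1,0,0,0,-3.7],[1,2,-0.7,0,0],[1,4,-0.7,0,0],[1,4.3,-0.8,0,0],[1,4.3,-0.8,0,0],[1,4.3,-0.8,0,0],[1,4.0,-0.6,0,0],[1,0,0,0,0],[1,0,0,0,0]]]'

```text
clock: 33.5
position: [0.6763, 0.1336, 0.1266]
tool_rot: [0.713, 0.701, -0.001, -0.0]
force: [-0.3, -0.5, -0.2]
opening: 0.0389
grasp_force: 42.8
```

```bash
python3 -c "
from h import *
go([.6755,.1415,.078],88.8)"
```

```text
at [0.6763 0.1336 0.1266] yaw 89.0 twist 0.2 shift after twist [0.78, -0.09, 4.86]
```

>>> apply_moves --targets '[[[1,0.8,-0.1,0,0],[1,0,0,2,0],[1,0,0,1.8,0],[1,0,0,1,0],[1,0,0,0,0],[1,0,0,0,0]]]'

```text
clock: 34.1
position: [0.6766, 0.1394, 0.0782]
tool_rot: [0.714, 0.7, -0.0, -0.0]
force: [0.6, 0.0, -0.5]
opening: 0.0389
grasp_force: 42.8
```

```bash
python3 -c "
from h import *
go([.6755,.1415,.0685],88.8)"
```

```text
at [0.6766 0.1394 0.0782] yaw 88.8 twist 0.0 shift after twist [0.21, -0.11, 0.97]
```

>>> apply_moves --targets '[[[1,0.2,-0.1,0.4,0],[1,0,0,0.3,0],[1,0,0,0.2,0],[1,0,0,0.1,0],[1,0,0,0,0]]]'

```text
clock: 34.6
position: [0.6757, 0.1419, 0.0687]
tool_rot: [0.714, 0.7, -0.0, -0.0]
force: [-0.1, 0.2, -0.8]
opening: 0.0386
grasp_force: 42.8
```

>>> apply_moves --targets '[[[1,0,0,0.2,0],[1,0,0,0.1,0],[1,0,0,0,0]]]'

```text
clock: 34.9
position: [0.6761, 0.1419, 0.0666]
tool_rot: [0.714, 0.7, 0.0, 0.0]
force: [-0.8, -0.2, 2.6]
opening: 0.0391
grasp_force: 43.2
```

>>> apply_moves --targets '[[[4.6,0,0,0,0],[5.2,0,0,0,0],[5.2,0,0,0,0],[5.2,0,0,-2,0],[5.2,0,0,-4,0],[5.5,0,0,-4,0],[7,-4,0,0,0],[7,-4.5,0,0,0],[7,-4.5,0,0,0],[7,-4.5,0,0,0],[7,-4.5,0,0,0]]]'

```text
clock: 36.0
position: [0.6712, -0.0796, 0.1658]
tool_rot: [0.714, 0.7, 0.0, 0.0]
force: [0.7, -0.3, 0.2]
opening: 0.0704
grasp_force: 0.0
```

```bash
python3 traychk.py; python3 - <<'E'
from h import *
go([.437,-.158,.15],79)
c=cam('top','top3.png'); hsv=cv2.cvtColor(c['color'],cv2.COLOR_BGR2HSV)
m=cv2.inRange(hsv,(5,150,100),(18,255,255)); n,l,st,ce=cv2.connectedComponentsWithStats(m)
for i in range(1,n):
    if st[i,4]>30:
        r=cv2.minAreaRect(np.argwhere(l==i)[:,::-1].astype(np.float32)); print(ce[i].round(1),st[i,4],onz(c,cv2.boxPoints(r),.032)[:,:2].round(3).tolist())
cs=cam('scene')
cv2.imwrite('pics/mix.png',np.vstack([cv2.resize(c['color'][155:275,195:395],(500,300),interpolation=cv2.INTER_CUBIC),cv2.resize(cs['color'][150:270,200:400],(500,300),interpolation=cv2.INTER_CUBIC)]))
E
```

```text
bench [ 0.7504 -0.0814] ang 64.3 [0.097 0.122]
bench [ 0.7098 -0.3441] ang 10.0 [0.057 0.058]
tray [0.671  0.1407] ang 90.3 [0.042 0.07 ]
bench [ 0.6484 -0.068 ] ang 78.1 [0.041 0.143]
tray [0.601  0.1394] ang 86.5 [0.042 0.073]
bench [0.5502 0.0507] ang 156.7 [0.045 0.093]
tray [0.5328 0.1415] ang 90.5 [0.04  0.072]
tray [0.4638 0.1427] ang 90.5 [0.04  0.071]
bench [ 0.4105 -0.1674] ang 172.1 [0.134 0.139]
at [ 0.6711 -0.0879  0.1659] yaw 88.6 twist 9.6 shift after twist [-11.35, -21.64, 1.59]
[195.7 159.5] 7366 [[0.954, 0.882], [0.967, -0.824], [-0.055, -0.76], [-0.07, 0.795]]
[536.7 315.4] 1831 [[0.574, -0.772], [0.576, -0.805], [-0.058, -0.804], [-0.057, -0.772]]
[333.8 252. ] 227 [[0.433, -0.131], [0.459, -0.136], [0.444, -0.213], [0.418, -0.208]]
[229.5 267.5] 398 [[0.379, 0.182], [0.419, 0.175], [0.402, 0.079], [0.362, 0.086]]
```

View pics/mix.png

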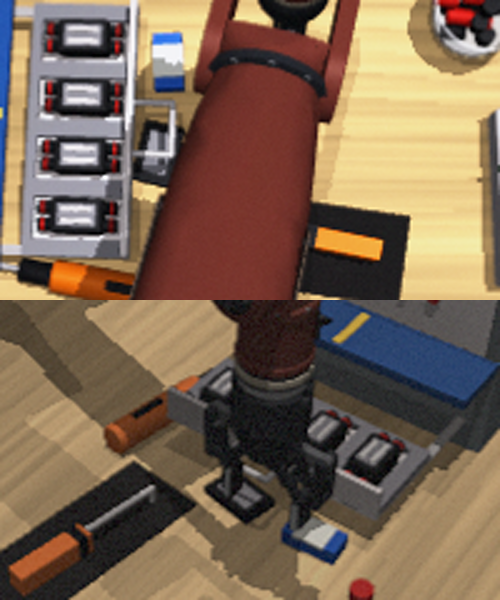

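All four boxes sit flat in their own pockets (crop column 85, rows 37–215), and the hook lies on its mat. I go back for the hook.

>>> apply_moves --targets '[[[8,0,0,0,4.8],[8,0,0,0,4.8],[8,-1.9,-3.6,0,0],[8,-1.9,-3.6,0,0],[8,-1.9,-3.6,0,0],[8,-1.9,-3.6,0,0],[8,-1.9,-3.5,0,0],[8,-1.8,-3.4,1.5,0],[8,0,0,3,0],[8,0,0,0,0],[8,0,0,0,0]]]'

```text
clock: 37.25
position: [0.4414, -0.1485, 0.1208]
tool_rot: [0.77, 0.638, 0.0, -0.001]
force: [0.5, -0.4, 0.3]
opening: 0.0798
grasp_force: 0.0
```

```bash
python3 - <<'E'
from h import *
go([.441,-.158,.0112],79)
c=cam('wrist','w10.png'); hsv=cv2.cvtColor(c['color'],cv2.COLOR_BGR2HSV)
m=cv2.inRange(hsv,(5,150,80),(18,255,255)); n,l,st,ce=cv2.connectedComponentsWithStats(m)
for i in range(1,n):
    if st[i,4]>300: r=cv2.minAreaRect(np.argwhere(l==i)[:,::-1].astype(np.float32)); print(ce[i].round(1),st[i],r)
print(proj(c,[[.441,-.158,.034],[.4505,-.109,.034],[.4315,-.207,.034]]))
E
```

```text
at [ 0.4414 -0.1485  0.1208] yaw 79.3 twist 0.3 shift after twist [-0.94, 0.15, 10.96]
[282.7 172.8] [266 168  35  10 316] ((283.0, 172.5), (9.0, 34.0), 90.0)
[281.9 239.5] [ 266  195   34   91 2938] ((282.4999694824219, 240.0), (32.99999237060547, 89.99998474121094), 0.0)
[[282.0163806  229.47094646]
 [282.66703502 166.20969943]
 [281.439671   284.85398214]]
```

>>> apply_moves --targets '[[[8,-0.9,0.1,2.5,0],[8,0,0,3.5,0],[8,0,0,3,0],[8,0,0,1.4,0],[8,0,0,0.5,0],[8,0,0,0,0],[0.5,0,0,0,0],[0.5,0,0,0,0],[0.5,0,0,0,0],[0.5,0,0,0,0],[0.5,0,0,0,0]]]' --grip_force 70

```text
clock: 38.4
position: [0.4415, -0.159, 0.013]
tool_rot: [0.77, 0.638, 0.0, 0.001]
force: [-0.7, 1.4, 5.5]
opening: 0.0243
grasp_force: 71.4
```

>>> apply_moves --targets '[[[0.5,0,0,-2,0],[0.5,0,0,-4,0],[0.5,0,0,-4,0],[0.5,0,0,0,-4.9],[0.5,0,0,0,-4.9],[0.5,0,0,0,0]]]'

```text
clock: 39.0
position: [0.44, -0.1583, 0.1116]
tool_rot: [0.713, 0.701, -0.0, -0.0]
force: [-0.6, -0.2, -1.8]
opening: 0.0244
grasp_force: 70.5
```

```bash
python3 - <<'E'
from h import *
go([.5646,-.082,.107],88.8); P,R=tool()
c=cam('wrist','w11.png'); hsv=cv2.cvtColor(c['color'],cv2.COLOR_BGR2HSV)
m=cv2.inRange(hsv,(3,120,60),(18,255,255)); m[:,:235]=0; m[:,330:]=0
p=np.argwhere(m>0); print(p.min(0),p.max(0),p.mean(0)); print(proj(c,[P+R[:,0]*.05+[0,0,.023]]))
E
```

```text
at [ 0.44   -0.1583  0.1116] yaw 89.1 twist 0.3 shift after twist [7.89, 12.3, 0.46]
[181 242] [381 329] [291.77862092 278.62806554]
[[281.48232275 195.84434604]]
```

>>> apply_moves --targets '[[[0.5,1,2,0,0],[0.5,1.5,2.5,0,0],[0.5,1.5,2.6,0,0],[0.5,1.5,2.6,0,0],[0.5,1.7,2.6,0,0],[0.5,0,0,0,0],[0.5,0,0,0,0]]]'

```text
clock: 39.75
position: [0.564, -0.088, 0.1106]
tool_rot: [0.713, 0.701, -0.001, -0.001]
force: [-1.4, -0.6, -1.6]
opening: 0.0245
grasp_force: 70.4
```

```bash
python3 -c "
from h import *
go([.5646,-.0865,.072],88.8)"
```

```text
at [ 0.564  -0.088   0.1106] yaw 89.1 twist 0.3 shift after twist [0.15, 0.05, 3.86]
```

>>> apply_moves --targets '[[[0.5,0.15,0.05,0.5,0.3],[0.5,0,0,1,0],[0.5,0,0,1,0],[0.5,0,0,0.8,0],[0.5,0,0,0.5,0],[0.5,0,0,0,0]]]'

```text
clock: 40.35
position: [0.564, -0.0869, 0.0724]
tool_rot: [0.715, 0.699, -0.001, -0.001]
force: [-0.1, 0.1, -1.3]
opening: 0.0243
grasp_force: 70.4
```

>>> apply_moves --targets '[[[0.5,0.5,0,0,0],[0.5,0.7,0,0,0],[0.5,0.8,0,0,0],[0.5,1,0,0,0],[0.5,1.2,0,0,0],[0.5,1.2,0,0,0],[0.5,1.2,0,0,0],[0.5,1.2,0,0,0],[0.5,1.2,0,0,0]]]'

```text
clock: 41.25
position: [0.5674, 0.0042, 0.074]
tool_rot: [0.715, 0.7, 0.0, 0.0]
force: [0.9, -3.0, -1.3]
opening: 0.0245
grasp_force: 70.5
```

```bash
python3 -c "
from h import *
go([.5697,.1505,.072],88.8)"; python3 traychk.py | grep tray
```

```text
at [0.5674 0.0042 0.074 ] yaw 88.8 twist -0.0 shift after twist [14.64, -0.08, 0.2]
tray [0.6722 0.2002] ang 85.8 [0.044 0.048]
tray [0.6039 0.2012] ang 90.4 [0.044 0.049]
tray [0.5352 0.2019] ang 90.4 [0.041 0.049]
tray [0.4661 0.2055] ang 90.5 [0.04  0.049]
```

>>> apply_moves --targets '[[[0.5,1,0,0.1,0],[0.5,1.2,0,0,0],[0.5,1.3,0,0,0],[0.5,1.3,0,0,0],[0.5,1.3,0,0,0],[0.5,1.3,0,0,0],[0.5,1.3,0,0,0],[0.5,1.2,0,0,0],[0.5,1,0,0,0],[0.5,0.7,0,0,0],[0.5,0.4,0,0,0],[0.5,0.3,0,0,0]]]'

```text
clock: 42.5
position: [0.5696, 0.1262, 0.0727]
tool_rot: [0.714, 0.7, -0.0, -0.0]
force: [-0.3, -2.3, -0.9]
opening: 0.0245
grasp_force: 70.4
```

>>> apply_moves --targets '[[[0.5,0.3,0,0,0],[0.5,0.3,0,0,0],[0.5,0.3,0,0,0],[0.5,0.3,0,0,0],[0.5,0.3,0,0,0],[0.5,0,0,0,0]]]'

```text
clock: 43.1
position: [0.5701, 0.1417, 0.0728]
tool_rot: [0.715, 0.7, 0.0, -0.0]
force: [-0.4, -1.6, -2.5]
opening: 0.0244
grasp_force: 70.4
```

>>> apply_moves --targets '[[[0.5,0.3,0,0,0],[0.5,0.3,0,0,0],[0.5,0.2,0,0,0],[0.5,0.2,0,0,0],[0.5,0,0,0,0]]]'

```text
clock: 43.6
position: [0.5703, 0.1507, 0.0728]
tool_rot: [0.714, 0.7, -0.0, 0.0]
force: [-0.0, -4.0, -0.9]
opening: 0.0246
grasp_force: 70.5
```

>>> apply_moves --targets '[[[0.5,0.2,0,0,0],[0.5,0.2,0,0,0],[0.5,0.2,0,0,0],[0.5,0,0,0,0]]]'

```text
clock: 44.0
position: [0.5707, 0.151, 0.0731]
tool_rot: [0.714, 0.7, -0.004, 0.004]
force: [-1.4, -20.3, 2.6]
opening: 0.0245
grasp_force: 70.9
```

Tray is home, 20 N against the stop. I back off inside the eye, lift and withdraw.

>>> apply_moves --targets '[[[0.5,-0.8,0,0,0],[0.5,-0.8,0,0,0],[0.5,-0.5,0,0,0],[0.5,0,0,0,0],[0.5,0,0,-0.6,0],[0.5,0,0,-0.8,0],[0.5,0,0,-0.6,0],[0.5,0,0,0,0]]]'

```text
clock: 44.8
position: [0.5714, 0.1365, 0.0948]
tool_rot: [0.714, 0.7, 0.001, 0.001]
force: [0.6, 0.4, -1.9]
opening: 0.0243
grasp_force: 70.4
```

>>> apply_moves --targets '[[[0.5,-1,0,0,0],[0.5,-2,0,0,0],[0.5,-3,0,0,0],[0.5,-4,0,0,0],[0.5,-4,0,0,0],[0.5,-4,0,0,0],[0.5,-4,0,0,0],[0.5,-3,0,0,4.9],[0.5,0,0,0,4.9],[0.5,0,0,0,0]]]'

```text
clock: 45.8
position: [0.5639, -0.1156, 0.0925]
tool_rot: [0.772, 0.635, -0.0, -0.0]
force: [-0.8, -0.2, -2.1]
opening: 0.0245
grasp_force: 70.4
```

```bash
python3 -c "
from h import *
go([.438,-.159,.0135],79)
c=cam('top','top4.png'); cs=cam('scene','s4.png')
hsv=cv2.cvtColor(c['color'],cv2.COLOR_BGR2HSV)
# metal of the eye beyond the ledge edge (columns 203-225) would show the tray not home
print(c['color'][203,196:216].mean(1).round(), c['color'][190,196:216].mean(1).round())"
```

```text
at [ 0.5639 -0.1156  0.0925] yaw 78.8 twist -0.2 shift after twist [-6.66, -11.53, 7.9]
[ 90.  79. 120. 155. 156. 156. 155. 155. 157. 158. 155. 155. 157. 155.
 171. 180. 182. 182. 182. 182.] [ 95.  82.  79. 134. 165. 164. 165. 164. 164. 164. 165. 165. 164. 165.
 182. 190. 191. 188. 190. 191.]
```

>>> apply_moves --targets '[[[0.5,-1.3,-2.2,0,0],[0.5,-1.8,-3.1,0,0],[0.5,-1.8,-3.1,0,0],[0.5,-1.8,-3.1,0,0],[0.5,0,0,2,0],[0.5,0,0,3,0],[0.5,0,0,2,0],[0.5,0,0,0.5,0],[0.5,0,0,0,0],[0.5,0,0,0,0]]]'

```text
clock: 46.9
position: [0.4399, -0.1579, 0.0187]
tool_rot: [0.771, 0.636, 0.0, 0.001]
force: [0.8, 0.3, -1.3]
opening: 0.0247
grasp_force: 70.3
```

>>> apply_moves --targets '[[[0.5,0,0,0.3,0],[0.5,0,0,0.2,0],[0.5,0,0,0.1,0],[0.5,0,0,0,0]]]'

```text
clock: 47.3
position: [0.4396, -0.1581, 0.013]
tool_rot: [0.772, 0.636, 0.0, 0.0]
force: [-2.1, 1.3, 4.4]
opening: 0.0246
grasp_force: 71.3
```

>>> apply_moves --targets '[[[5,0,0,0,0],[6,0,0,0,0],[6,0,0,0,0],[6,0,0,-3,0],[6,0,0,-5,0],[6,0,0,-5,0],[6,0,0,-3,0],[5.5,0,0,0,-6],[5.5,0,0,0,-6],[5.5,0,0,0,0]]]'

```text
clock: 48.3
position: [0.439, -0.1578, 0.1722]
tool_rot: [0.701, 0.713, 0.0, 0.0]
force: [0.4, -0.3, 0.3]
opening: 0.055
grasp_force: 0.0
```

```bash
python3 -c "
from h import *
go([.452,-.41,.17],91)"
```

```text
at [ 0.439  -0.1578  0.1722] yaw 91.0 twist -0.0 shift after twist [-25.24, 0.86, 0.22]
```

>>> apply_moves --targets '[[[5,-3,0.1,0,0],[5,-4.3,0.2,0,0],[5,-4.5,0.2,0,0],[5,-4.5,0.2,0,0],[5,-4.5,0.2,0,0],[5,-3.4,0.1,0,0],[5,0,0,0,0],[5,0,0,0,0]]]'

```text
clock: 49.1
position: [0.4525, -0.3996, 0.1707]
tool_rot: [0.702, 0.712, 0.0, -0.001]
force: [1.3, 0.9, -0.4]
opening: 0.05
grasp_force: 0.0
```

```bash
cat > sl.py <<'E'
from h import *
for n in ('wrist','top'):
    c=cam(n); hsv=cv2.cvtColor(c['color'],cv2.COLOR_BGR2HSV)
    for nm,lo,hi,z in (('red',(0,140,110),(5,255,255),.104),('green',(45,110,60),(85,255,255),.063)):
        m=cv2.inRange(hsv,lo,hi); k,l,st,ce=cv2.connectedComponentsWithStats(m)
        for i in range(1,k):
            if st[i,4]>14:
                w=onz(c,[ce[i]],z)[0]
                if abs(w[1]+.39)<.07 and .36<w[0]<.62:
                    x0,y0,ww,hh=st[i,:4]; b=onz(c,[[x0-.5,y0-.5],[x0+ww-.5,y0+hh-.5]],z)[:,:2]
                    print(n,nm,ce[i].round(1),st[i,4],w.round(4),'bbox',b.round(4).tolist())
P,R=tool(); print(P.round(4),R[:,0].round(3))
E
python3 sl.py
```

```text
wrist red [274.9 224.2] 622 [ 0.4486 -0.3966  0.104 ] bbox [[0.4406, -0.385], [0.4564, -0.4083]]
wrist green [373.6 158.9] 245 [ 0.5261 -0.3558  0.063 ] bbox [[0.521, -0.3454], [0.5321, -0.3667]]
top green [398. 222.] 21 [ 0.525  -0.3565  0.063 ] bbox [[0.5293, -0.3461], [0.5206, -0.3695]]
[ 0.4527 -0.3982  0.1709] [-0.017  1.     0.002]
```

>>> apply_moves --targets '[[[5,0,-0.5,2.5,0],[5,0,0,3,0],[5,0,0,2.5,0],[5,0,0,1.6,0],[5,0,0,0,0],[1,0,0,0,0],[1,0,0,0,0],[1,0,0,0,0],[1,0,0,0,0]]]' --grip_force 30

```text
clock: 50.1
position: [0.4492, -0.4006, 0.0778]
tool_rot: [0.701, 0.713, 0.0, 0.002]
force: [0.9, 1.8, 4.2]
opening: 0.0195
grasp_force: 32.5
```

>>> apply_moves --targets '[[[1,0,0.7,0,0],[1,0,1,0,0],[1,0,1.2,0,0],[1,0,1.2,0,0],[1,0,1.2,0,0],[1,0,1.2,0,0],[1,0,0.8,0,0],[1,0,0.3,0,0],[1,0,0,0,0],[1,0,0,0,0]]]'

```text
clock: 51.1
position: [0.5256, -0.3992, 0.0778]
tool_rot: [0.701, 0.713, 0.0, 0.002]
force: [-0.3, 1.2, 4.5]
opening: 0.0193
grasp_force: 32.7
```

```bash
python3 sl.py
```

```text
wrist red [288.8 321.9] 37 [ 0.5291 -0.4064  0.104 ] bbox [[0.5258, -0.4051], [0.533, -0.4072]]
wrist green [285.5 173.4] 143 [ 0.5272 -0.3483  0.063 ] bbox [[0.5226, -0.3454], [0.5304, -0.353]]
top red [408.7 224. ] 26 [ 0.5136 -0.3766  0.104 ] bbox [[0.5237, -0.3678], [0.5066, -0.3875]]
top green [398.2 221.7] 18 [ 0.5257 -0.3568  0.063 ] bbox [[0.5293, -0.3461], [0.5206, -0.3695]]
[ 0.5256 -0.3992  0.0779] [-0.017  1.    -0.002]
```

>>> apply_moves --targets '[[[3,0,0,0,0],[5,0,0,0,0],[5,0,0,0,0],[5,0,0,-2,0],[5,0,0,-4,0],[5,0,0,-4,0],[5,0,0,0,0],[5,0,0,0,0]]]'

```text
clock: 52.0
position: [0.5246, -0.399, 0.1774]
tool_rot: [0.701, 0.713, -0.0, 0.001]
force: [-0.1, 0.0, -0.7]
opening: 0.05
grasp_force: 0.0
```

```bash
python3 sl.py
```

```text
wrist red [279.8 219.2] 616 [ 0.5245 -0.3949  0.104 ] bbox [[0.5162, -0.383], [0.5334, -0.4069]]
wrist green [283.  151.9] 125 [ 0.5265 -0.3523  0.063 ] bbox [[0.5228, -0.3456], [0.5304, -0.3608]]
top green [398.1 221.8] 19 [ 0.5254 -0.3566  0.063 ] bbox [[0.5293, -0.3461], [0.5206, -0.3695]]
[ 0.523  -0.3975  0.174 ] [-0.017  1.     0.002]
```

```bash
python3 - <<'E'
from h import *
for n in ('top','scene'):
    c=cam(n); hsv=cv2.cvtColor(c['color'],cv2.COLOR_BGR2HSV)
    m=cv2.inRange(hsv,(5,150,100),(18,255,255)); k,l,st,ce=cv2.connectedComponentsWithStats(m)
    for i in range(1,k):
        if 30<st[i,4]<1200:
            r=cv2.minAreaRect(np.argwhere(l==i)[:,::-1].astype(np.float32)); print(n,ce[i].round(1),st[i,4],onz(c,[ce[i]],.034)[0,:2].round(3),onz(c,cv2.boxPoints(r),.034)[:,:2].round(3).tolist())
c=cam('top'); hsv=cv2.cvtColor(c['color'],cv2.COLOR_BGR2HSV)
m=cv2.inRange(hsv,(0,0,0),(180,255,60)); m[:225]=0;m[285:]=0;m[:,:258]=0;m[:,365:]=0
k,l,st,ce=cv2.connectedComponentsWithStats(m); i=1+np.argmax(st[1:,4]); r=cv2.minAreaRect(np.argwhere(l==i)[:,::-1].astype(np.float32)); B=onz(c,cv2.boxPoints(r),.004)[:,:2]; print('mat',B.mean(0).round(3),B.round(3).tolist())
s=robot.sense(); print(s['clock'],s['force'],s['opening'])
E
```

```text
top [333.7 252.8] 233 [ 0.436 -0.17 ] [[0.431, -0.13], [0.456, -0.135], [0.441, -0.212], [0.416, -0.206]]
top [239.7 269.4] 645 [0.386 0.105] [[0.379, 0.182], [0.418, 0.175], [0.392, 0.026], [0.352, 0.033]]
scene [263.6 193.5] 356 [0.396 0.101] [[0.36, 0.035], [0.389, 0.19], [0.428, 0.164], [0.398, 0.014]]
scene [217.  251.2] 200 [ 0.439 -0.17 ] [[0.418, -0.206], [0.435, -0.124], [0.46, -0.136], [0.443, -0.217]]
mat [ 0.438 -0.109] [[0.402, 0.031], [0.511, 0.017], [0.474, -0.25], [0.366, -0.233]]
52.25 [ 0.18971694 -0.38448639 -0.01024747] 0.04981814921056334
```

```bash
python3 -c "
from workcell import robot
print(robot.sign_off())"
```

```text
the job is handed in; nothing more can be done
None
```

I handed the job in at about 52 s on the clock. By my measurements, all four boxes are seated in their own pockets, the tray is home, the red grip is within about 3 mm of the pointer and the hook lies flat on its mat; the judge returned no verdict.

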